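# Fit the column into the drill stand and clamp it

## Task

Take the paint jar off the drill stand's socket and stand it upright on the bare counter. Then fit the column that matches the bore (the middle one in thickness): the fit is tight, so start it leaning by some 15 degrees with the low edge of its foot dipped into the mouth, straighten it up and slide it fully home. Last, swing the clamp lever counter-clockwise (seen from above) to its stop, and leave the other columns and everything else where they are.

Things in the scene. Friction and masses are not known exactly. Their poses are not given: they have to be found in the camera images.
- stand: fixed foot of a small drill stand: grey plate 130 (x) x 100 (y) x 10 mm with a square aluminium socket block 54 x 54 mm, 34 mm high, on it (block top 44 mm above the counter), its axis at x = +20 mm, y = 0 of the plate; beside the block (+y) a 20 mm high lug carries the clamp lever. Origin: centre of the plate's underside; z up
- socket_mouth (a point): centre of the mouth of the upright bore in the top of the socket block; bore 23.2 mm in diameter with a 1.5 mm chamfer at the mouth, 34 mm deep to its flat floor; z up along the bore
- column_centre (a point): plain round steel bar, 22 mm in diameter, 105 mm long, standing upright in the tray; point at its centre, half-way up (52.5 mm above its foot); this is the column that fits the socket's bore, with a 1 mm chamfer at the foot; z along it, upward
- column_tip (a point): centre of the foot (lower end face) of the 22 mm column; z along the column, upward
- thin_column_centre (a point): plain round steel bar, 16 mm in diameter, 105 mm long, standing upright in the tray; point at its centre, half-way up (52.5 mm above its foot); too thin for the bore, stays where it is
- thick_column_centre (a point): plain round steel bar, 28 mm in diameter, 105 mm long, standing upright in the tray; point at its centre, half-way up (52.5 mm above its foot); too thick for the bore, stays where it is
- jar_centre (a point): small round paint jar with a brown and white body and a blue cap, 38 mm in diameter (cap 35 mm), 51 mm high, which at the start stands on the socket block, over the mouth; point at its centre, half-way up; z up its axis
- lever (a joint): angle of the flat clamp lever about its upright hinge, rad: 0 fully open (arm pointing 80 degrees counter-clockwise from the x axis of the stand), 1.2 at its stop, clamped; it grows counter-clockwise seen from above; the lever stays where it is left (light friction, about 1 N at the grip post). Starts between 0 and 0.35
- lever_grip (a point): middle of the upright black round grip post at the lever's free end, 12 mm in diameter, 40 mm tall (from 20 mm below to 20 mm above this point, above the arm), 70 mm from the hinge axis, to be pinched or pushed; this point is 58.5 mm above the counter
- lever_hinge (a point): point on the lever's hinge axis, at the height of the grip post's middle; 45 mm to the +y side of the bore axis in the stand's frame. Steel hub of 22 mm diameter below it, up to 47 mm above the counter
- tray: fixed shallow wooden tray 210 (x) x 110 (y) mm, walls 5 mm thick and 16 mm high, floor 5 mm above the counter; holds the three columns, in any order, and two glue bottles. Origin: centre of its underside
- cyano: bystander: white glue bottle with pink nozzle, 28 mm in diameter, 78 mm high, standing in the tray; origin at its underside
- cement: bystander: white glue bottle with blue nozzle, 32 mm in diameter, 85 mm high, standing in the tray; origin at its underside
- tape: bystander: orange roll of masking tape lying flat, 72 mm in diameter, 18 mm high; origin at its underside
- flask: bystander: paint bottle with a black cap, 33 mm in diameter, 70 mm high, standing close beside the stand; origin at its underside
- roll: bystander: small yellowish roll of masking tape lying on the stand's plate in front of the socket block, 56 mm in diameter, 15 mm high; origin at its underside
- carton: bystander: small printed carton 45 (x) x 58 (y) x 52 mm; origin at its underside
- bottle: bystander: paint bottle with a black cap, 39 mm in diameter, 60 mm high; origin at its underside

How it is judged:
By the outcome, as a careful person would: the job done as asked, in the order asked, and still so for the second after the job is handed in, with the robot touching nothing.
It also fails if it takes over 69 s, if anything falls off the work surface, if the arm or the gripper's body presses on something with over 40 N, if the wrist force passes 120 N, or if a joint passes its speed limit or range.

## Robot

A 7-joint arm with a two-finger parallel gripper is mounted at the origin on a cart in front of the work surface, level with it; the furniture and walls round the work are solid. World frame = base frame: x ahead of the robot, y to its left, z up, the work surface at z = 0. Lengths are in mm, angles in rad, forces in N, time in s.
With the tool pointing down it reaches from about 425 to 800 mm from the base axis. Payload 8.3 kg.
Tool frame: the origin (TCP) lies at the very end of the fingers, on their centre line; the grasp point (between the pads) lies 19 mm behind it; z points along the fingers, y is the line along which they close (so a half turn about z gives the same grasp; the last joint's range is limited). The gripper opens to 85 mm and grips with 20 to 120 N. Pads are 22 mm wide; open, the fingers measure 114 mm over their backs; the gripper's body (76 mm by 85 mm) begins 54 mm behind the grasp point. The pads swing forward as they close: fully open they stand 13 mm farther back than shut.
Start: joints at [1.257, 0.383, 0.016, 1.37, -0.006, 1.388, -0.046], TCP at [155.151, -605.418, 231.279] pointing down, gripper open.
Joint ranges: [-2.95, 2.95], [-0.25, 2.06], [-1.52, 1.56], [0.18, 2.33], [-1.44, 4.58], [0.02, 2.06], [-3.01, 3.01]. Speed limits (rad/s): [2.39, 2.39, 3.01, 3.01, 3.14, 3.14, 3.14].

## Interface

Orientations are given as a 3x3 rotation matrix whose columns are the frame's x, y, z axes.
In Python, from station import manip gives the robot as it stands.
- The arm moves only by the tool play_rows, never from a script. Its argument "steps" is a list of rows, each an object with "gripper": the closure, from 0 (fully open) to 1 (shut); "xyz": the shift along the tool's x, y, z in m, a list of three; "turn": the turn, a rotation vector about the tool's x, y, z in rad, a list of three. A call has 1 to 5 rows; each row shifts and turns the commanded pose from where the row before left it, along the tool's axes as they then stand; what a row does not reach is not made up. A row lasts 1/10 s, in which the tool goes at most 50 mm and 8.59 degrees, less where a joint would pass 70% of its speed; a pose out of reach is approached as far as the arm can. A call with a gripper value outside its range is refused whole. The fingers move at their own pace and stop on an object; "force" is the grip in N (left out, the last holds). Time passes only in rows, so rows that do not move let the fingers close. It gives the time, the measured TCP pose, the force, the opening and the grip force at its end, in the units of the state.
- manip.get_state(): the state, without advancing time (a new reading comes with each control period).
- manip.snapshot(name): name is "side" or "top"; returns a dict with "img" (400x640x3 uint8, red, green, blue), "fx", "fy", "cx", "cy" (pixels), "dist" ([k1, k2, p1, p2, k3] as OpenCV has them; the pictures are not rectified), "T" (4x4, takes a point from camera to world coordinates). Camera axes: x right, y down, z forward; pixel columns grow to the right and rows downward; lengths in mm; the calibration is good to about 2 mm. A picture is of the moment at which its call begins. There is no depth.
- manip.close_job(): hands the job in; it is judged then, once.
The state is a dict: "t": time; "q": joint angles; "joint_vel": joint speeds; "tau": joint torques, N m; "tcp_pos": TCP position; "tcp_rot": TCP orientation; "wrist_force": force on the tool from outside, world axes, zero at the start; "moment": the same for the moment, N m; "finger_gap": opening from 0.0 (shut) to 1.0 (fully open); "grasp_force": force on a finger pad.
Only numpy, scipy, OpenCV 4.12 (cv2) and the standard library are available. Lean on these libraries where they do the work, as an engineer would, in place of code of your own. Each camera call takes 0.05 s, during which the arm holds its last target. There are 200 camera calls.

## Working session

There is one attempt and no reset: what is moved stays moved. The work goes in short steps, Python scripts to look and compute and a tool call to move; the robot and the scene stay as the last step left them, time stands still between calls to the robot, and variables do not carry over. Pictures are saved under pics/ and viewed, at most 10 in all, crops included, and the job is handed in when it is done.

Besides the shell and the picture viewer there is one more tool, called after "Emit:" as name(argument=value, ...), one argument or row to a line, values as JSON. play_rows: Moves the arm, as the interface text tells. Its arguments: {"type":"object","properties":{"steps":{"type":"array"},"force":{"type":"number"}},"required":["steps"]}

```bash
ls; mkdir -p pics
cat > h.py <<'E'
import numpy as np, cv2, json
from station import manip
def snap(n,f=None):
    s=manip.snapshot(n)
    if f: cv2.imwrite('pics/'+f,s['img'][:,:,::-1])
    return s
def K(s): return np.array([[s['fx'],0,s['cx']],[0,s['fy'],s['cy']],[0,0,1.]])
def ray(s,uv):
    p=cv2.undistortPoints(np.array([[uv]],float),K(s),np.array(s['dist'],float))[0,0]
    T=np.array(s['T']); d=T[:3,:3]@np.array([p[0],p[1],1]); return T[:3,3],d/np.linalg.norm(d)
def plane(s,uv,z):
    o,d=ray(s,uv); return o+d*(z-o[2])/d[2]
def tri(s1,a,s2,b):
    o1,d1=ray(s1,a);o2,d2=ray(s2,b)
    t=np.linalg.lstsq(np.c_[d1,-d2],o2-o1,rcond=None)[0]
    p,q=o1+t[0]*d1,o2+t[1]*d2
    return (p+q)/2,np.linalg.norm(p-q)
def proj(s,P):
    T=np.linalg.inv(np.array(s['T']))
    r,_=cv2.Rodrigues(T[:3,:3]); return cv2.projectPoints(np.array(P,float).reshape(-1,1,3),r,T[:3,3],K(s),np.array(s['dist'],float))[0].reshape(-1,2)
E
python3 - <<'E'
from h import *
np.set_printoptions(precision=3,suppress=True)
for n in('side','top'):
    s=snap(n,n+'0.png'); print(n,s['fx'],s['cx'],s['cy'],s['dist']);print(np.array(s['T']))
st=manip.get_state(); print(st)
E
```

```text
pics
side 373.9521046823491 319.0639515138752 205.87251662955046 [0.018 0.    0.    0.    0.   ]
[[   0.931   -0.181    0.318  226.182]
 [  -0.366   -0.417    0.832 -802.766]
 [  -0.018   -0.891   -0.454  530.681]
 [   0.       0.       0.       1.   ]]
top 393.3175652635401 316.18311186723395 202.58389116295442 [-0.054  0.     0.     0.     0.   ]
[[   0.028   -0.99     0.137  382.644]
 [  -1.      -0.028   -0.004   -6.562]
 [   0.008   -0.137   -0.991 1409.745]
 [   0.       0.       0.       1.   ]]
{'t': 0.1, 'q': array([ 1.257,  0.384,  0.016,  1.371, -0.006,  1.388, -0.047]), 'joint_vel': array([ 0.001, -0.001,  0.001, -0.004, -0.001,  0.   ,  0.   ]), 'tau': array([  0.003, -62.913,   0.848, -37.276,   0.017,   0.01 ,  -0.   ]), 'tcp_pos': array([ 155.036, -605.004,  230.362]), 'tcp_rot': array([[ 0.969,  0.248, -0.   ],
       [ 0.248, -0.969,  0.002],
       [-0.   , -0.002, -1.   ]]), 'wrist_force': array([-0.408, -0.864, -0.596]), 'moment': array([-0.029,  0.033, -0.022]), 'grasp_force': 0.0, 'finger_gap': 1.0054967224175582}
```

View pics/side0.png

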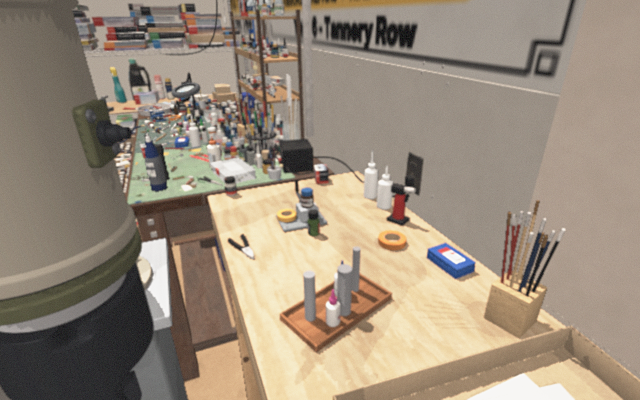

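View pics/top0.png

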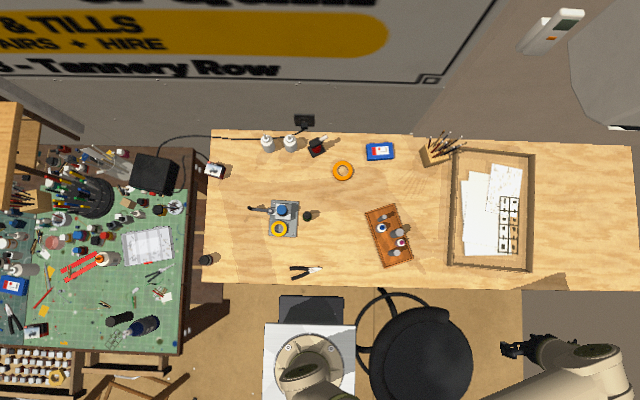

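The side view shows the tray at about (337,308) with columns at (310,297), (345,290) and (356,270), and the stand with jar at about (305,207). The top view has the stand at (281,215) and the tray at (390,236). I'll make an enlarged montage next.

Run:
```python
from h import *
def cr(f,x,y,w,h,k):
    return cv2.resize(cv2.imread('pics/'+f)[y:y+h,x:x+w],None,fx=k,fy=k,interpolation=cv2.INTER_CUBIC)
out=np.zeros((600,800,3),np.uint8)
def put(a,x,y): out[y:y+a.shape[0],x:x+a.shape[1]]=a
put(cr('side0.png',270,235,130,115,3),0,0)      # 390x345
put(cr('side0.png',265,175,80,70,5),400,0)    # 400x350
put(cr('top0.png',240,190,80,50,5),0,350)    #400x250
put(cr('top0.png',358,198,66,50*1,5),400,350)
put(cr('top0.png',358,198,66,50,5),400,350)
put(cr('top0.png',358,248,66,24,3),0,0) if 0 else None
cv2.imwrite('pics/m.png',out)
```

```text
(no output)
```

View pics/m.png

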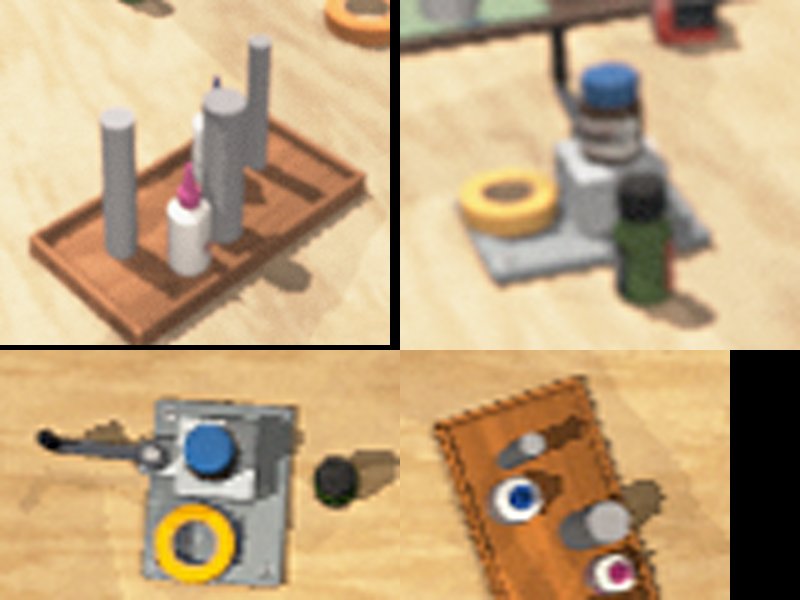

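Montage: the 22 mm column is the left one in the side view, with its top near (309.5,274.5). The thick one is at (345,268) and the thin one at (356,249). In the top view the jar cap is at (282,280/…≈210.5), and the lever's grip is at (249,278≈197.7). Now I'll measure these.

```bash
cat > meas.py <<'E'
from h import *
np.set_printoptions(precision=1,suppress=True)
def blobs(s,lo,hi,roi,amin=4):
    x,y,w,h=roi; im=s['img'][y:y+h,x:x+w]
    im=cv2.resize(im,None,fx=4,fy=4,interpolation=cv2.INTER_CUBIC)
    m=cv2.inRange(cv2.cvtColor(im,cv2.COLOR_RGB2HSV),lo,hi)
    c,_=cv2.findContours(m,cv2.RETR_EXTERNAL,cv2.CHAIN_APPROX_NONE)
    r=[]
    for k in c:
        if cv2.contourArea(k)/16<amin: continue
        (a,b),(p,q),t=cv2.minAreaRect(k); M=cv2.moments(k)
        r.append((np.array([M['m10']/M['m00'],M['m01']/M['m00']])/4+[x-.375,y-.375],cv2.contourArea(k)/16,k.reshape(-1,2)/4+[x-.375,y-.375],min(p,q)/4,max(p,q)/4))
    return sorted(r,key=lambda e:-e[1])
E
python3 - <<'E'
from meas import *
S=snap('side');T=snap('top')
def show(n,B):
    for b in B[:6]: print(n,b[0],'A%.0f'%b[1],'wh %.1f %.1f'%b[3:],'box',b[2].min(0),b[2].max(0))
show('cap S',blobs(S,(100,110,40),(125,255,255),(290,180,35,30)))
show('cap T',blobs(T,(100,110,40),(125,255,255),(265,195,40,35)))
show('col S',blobs(S,(0,0,80),(179,45,255),(275,240,95,95),20))
show('coltop S',blobs(S,(0,0,158),(179,40,255),(275,240,95,65),5))
show('coltop T',blobs(T,(0,0,125),(179,45,255),(362,200,62,72),5))
show('tray T',blobs(T,(3,100,40),(14,255,255),(355,190,70,90),100))
show('plate T',blobs(T,(80,0,40),(130,255,255),(260,190,50,60),50))
show('blk T',blobs(T,(0,0,60),(179,70,255),(245,190,65,60),50))
show('grip T',blobs(T,(0,0,0),(179,255,50),(240,190,20,20),3))
show('lever S',blobs(S,(0,0,0),(179,255,60),(290,175,12,20),2))
show('roll T',blobs(T,(18,150,120),(32,255,255),(260,210,40,40),10))
o=np.hstack([cv2.resize(S['img'][175:245,250:330],None,fx=5,fy=5,interpolation=2),cv2.resize(T['img'][205:275,355:435],None,fx=5,fy=5,interpolation=2)])
cv2.imwrite('pics/m2.png',o[:,:,::-1])
E
```

```text
cap S [306.5 191.8] A57 wh 7.2 9.5 box [301.6 188.1] [311.1 195.4]
cap T [281.4 209.6] A74 wh 9.5 9.8 box [276.6 204.9] [286.4 214.4]
col S [343.5 289.2] A1288 wh 27.5 84.0 box [325.6 246.1] [359.6 326.1]
col S [309.2 294.6] A491 wh 11.5 51.3 box [302.9 269.4] [314.9 320.6]
coltop S [344.3 268.3] A97 wh 9.3 14.0 box [337.4 262.9] [352.1 272.6]
coltop S [308.6 274. ] A73 wh 8.2 11.5 box [302.9 269.9] [314.4 278.1]
coltop S [335.6 281.8] A61 wh 4.0 23.5 box [333.6 271.4] [337.6 294.9]
coltop S [356.2 248.4] A22 wh 4.0 7.0 box [352.6 246.4] [359.6 250.4]
coltop S [327.9 303.1] A10 wh 3.2 5.0 box [325.6 301.1] [330.6 304.4]
coltop S [337.7 303. ] A10 wh 3.2 4.5 box [335.1 301.1] [339.6 304.4]
coltop T [380.6 227.6] A64 wh 8.8 9.2 box [376.1 223.1] [385.4 231.9]
coltop T [399.1 232. ] A50 wh 8.0 8.2 box [394.9 228.1] [403.1 236.1]
coltop T [396.2 252.4] A29 wh 5.8 6.8 box [392.9 249.4] [399.6 255.1]
coltop T [399.  242.6] A25 wh 7.4 7.5 box [395.9 238.6] [403.9 245.9]
coltop T [383.9 216.5] A14 wh 3.8 4.5 box [381.6 214.6] [386.1 218.4]
tray T [388.2 235.7] A1709 wh 32.3 59.9 box [364.6 202.9] [413.1 268.1]
plate T [281.1 209.2] A90 wh 10.8 11.0 box [275.4 203.9] [286.9 214.4]
blk T [283.  214.9] A820 wh 36.4 46.8 box [251.1 199.6] [298.4 236.6]
blk T [278.5 228.2] A52 wh 8.0 8.2 box [274.4 224.1] [282.6 232.1]
grip T [249.6 207.9] A9 wh 2.7 4.5 box [247.6 206.1] [252.1 209.4]
lever S [296.3 185. ] A12 wh 1.8 11.5 box [295.1 179.6] [297.1 191.1]
roll T [278.5 228.4] A196 wh 15.8 15.8 box [270.6 220.4] [286.4 236.6]
```

View pics/m2.png

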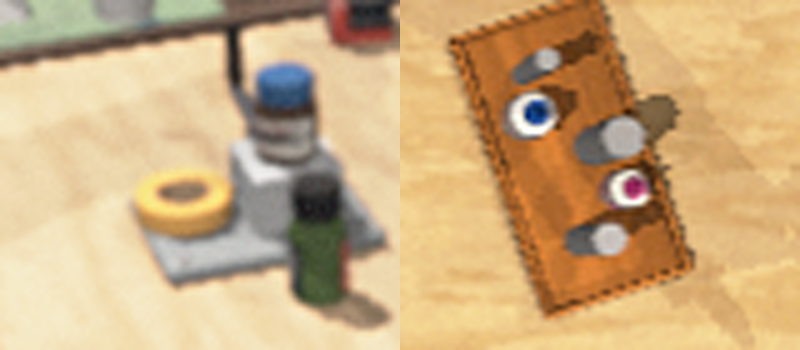

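In this crop the target column's top face is at top-view (396.8,252.8). Cyano is right beside it at (401.6,242.4). In the side view the lever's post shows at (296,185).

Run:
```python
from meas import *
S=snap('side');T=snap('top')
def t(n,a,b):
    p,e=tri(S,a,T,b); print(n,p,'gap %.1f'%e)
    return p
t('col top',(308.7,273.5),(396.6,252.6))
t('thick top',(344.5,268),(399.2,232))
t('thin top',(356.2,248.8),(384.2,216.8))
c=t('cap',(306.5,190.5),(281.5,209.6))
print('cap T@95',plane(T,(281.5,209.6),95),'S@95 mid',plane(S,(306.5,189.3),95), 'S cap px height', proj(S,[c[0],c[1],95]),proj(S,[c[0],c[1],44]))
print('col T@110',plane(T,(396.6,252.6),110),'S@110',plane(S,(308.7,273.5),110))
print('grip T@78',plane(T,(249,207.6+0),78.5))
print('cyano top T@78',plane(T,(401.6,242.4),78), 'cement',plane(T,(381.8,227.6),85))
# plate corners at z=10 from montage crop /5
cs=[(157,402),(297,407),(283,583),(145,578)]
P=np.array([plane(T,(240+a/5-.4,190+(b-350)/5-.4),10) for a,b in cs]); print(P)
ex=(P[0]+P[1]-P[2]-P[3])/2; ey=(P[0]+P[3]-P[1]-P[2])/2
print('len',np.linalg.norm(ex),np.linalg.norm(ey),'yaw',np.degrees(np.arctan2(ex[1],ex[0])),np.degrees(np.arctan2(-ey[0],ey[1])))
c=P.mean(0); u=ex/np.linalg.norm(ex); print('centre',c,'bore',c+20*u)
print('flask T@70',plane(T,(240+336/5,190+130/5),70),'tape',plane(T,(343,170),10),'pliers',plane(T,(305,272),0))
print('roll', plane(T,(278.5,228.3),25))
print('counter edges', plane(T,(210,130),0),plane(T,(208,280),0))
# block top front view: grey bright mask
B=blobs(T,(0,0,60),(179,70,255),(245,190,65,60),50)[0]
```

```text
col top [ 403.4 -280.8  112.4] gap 0.7
thick top [ 471.3 -289.5  111.3] gap 1.2
thin top [ 520.6 -239.4  110.5] gap 1.3
cap [537.  104.4  91.9] gap 1.5
cap T@95 [537.4 103.9  95. ] S@95 mid [536.8 105.6  95. ] S cap px height [[306.7 189.4]] [[307.3 205.6]]
col T@110 [ 403.8 -281.4  110. ] S@110 [ 404.1 -277.7  110. ]
grip T@78 [543.  216.4  78.5]
cyano top T@78 [ 439.1 -305.2   78. ] cement [ 487.  -236.3   85. ]
[[581.  150.2  10. ]
 [580.3  49.4  10. ]
 [453.8  55.1  10. ]
 [454.6 153.3  10. ]]
len 126.56320937124121 99.45083224957608 yaw -2.0034611021691227 -0.42309011880138386
centre [517.4 102.   10. ] bore [537.4 101.3  10. ]
flask T@70 [520.8  17.2  70. ] tape [ 698.8 -106.7   10. ] pliers [328.8  20.2   0. ]
roll [479.  117.7  25. ]
counter edges [839.4 390.6   0. ] [290.5 362.3   0. ]
```

Emit:
play_rows(
  steps=[
    {"gripper":0,"xyz":[0.0241,-0.0148,0],"turn":[0,0,0]},
    {"gripper":0,"xyz":[0.0241,-0.0148,0],"turn":[0,0,0]},
    {"gripper":0,"xyz":[0.0241,-0.0148,0],"turn":[0,0,0]},
    {"gripper":0,"xyz":[0.0241,-0.0148,0],"turn":[0,0,0]},
    {"gripper":0,"xyz":[0.0241,-0.0148,0],"turn":[0,0,0]},
  ],
)

```text
t: 0.8
tcp_pos: [254.2, -502.9, 231.3]
tcp_rot: [[0.969, 0.248, 0.0], [0.248, -0.969, 0.0], [0.0, -0.0, -1.0]]
wrist_force: [0.5, -0.1, -0.1]
finger_gap: 0.998
grasp_force: 0.0
```

Emit:
play_rows(
  steps=[
    {"gripper":0,"xyz":[0.0241,-0.0148,0],"turn":[0,0,0]},
    {"gripper":0,"xyz":[0.0241,-0.0148,0],"turn":[0,0,0]},
    {"gripper":0,"xyz":[0.0241,-0.0148,0],"turn":[0,0,0]},
    {"gripper":0,"xyz":[0.0241,-0.0148,0],"turn":[0,0,0]},
    {"gripper":0,"xyz":[0.0241,-0.0148,0],"turn":[0,0,0]},
  ],
)

```text
t: 1.3
tcp_pos: [352.5, -401.3, 231.4]
tcp_rot: [[0.969, 0.248, 0.0], [0.248, -0.969, -0.0], [0.0, 0.0, -1.0]]
wrist_force: [-0.2, -0.1, 0.1]
finger_gap: 0.998
grasp_force: 0.0
```

Emit:
play_rows(
  steps=[
    {"gripper":0,"xyz":[0.0241,-0.0148,0],"turn":[0,0,0]},
    {"gripper":0,"xyz":[0.0241,-0.0148,0],"turn":[0,0,0]},
    {"gripper":0,"xyz":[0.0241,-0.0148,0],"turn":[0,0,0]},
    {"gripper":0,"xyz":[0.0241,-0.0148,0],"turn":[0,0,0]},
    {"gripper":0,"xyz":[0.0241,-0.0148,0],"turn":[0,0,0]},
  ],
)

```text
t: 1.8
tcp_pos: [450.9, -299.7, 231.4]
tcp_rot: [[0.969, 0.248, 0.0], [0.248, -0.969, -0.0], [0.0, 0.0, -1.0]]
wrist_force: [1.0, -0.5, 0.9]
finger_gap: 0.998
grasp_force: 0.0
```

Emit:
play_rows(
  steps=[
    {"gripper":0,"xyz":[0.0124,-0.025,0],"turn":[0,0,0]},
    {"gripper":0,"xyz":[0.0124,-0.025,0],"turn":[0,0,0]},
    {"gripper":0,"xyz":[0.0124,-0.025,0],"turn":[0,0,0]},
    {"gripper":0,"xyz":[0.0124,-0.025,0],"turn":[0,0,0]},
    {"gripper":0,"xyz":[0.0124,-0.025,0],"turn":[0,0,0]},
  ],
)

```text
t: 2.3
tcp_pos: [479.3, -163.1, 231.4]
tcp_rot: [[0.969, 0.248, 0.0], [0.248, -0.969, -0.0], [0.0, 0.0, -1.0]]
wrist_force: [-0.5, 1.1, -0.2]
finger_gap: 1.001
grasp_force: 0.0
```

Emit:
play_rows(
  steps=[
    {"gripper":0.3,"xyz":[0.0124,-0.025,0.005],"turn":[0,0,0]},
    {"gripper":0.3,"xyz":[0.0124,-0.025,0.005],"turn":[0,0,0]},
    {"gripper":0.3,"xyz":[0.0124,-0.025,0.005],"turn":[0,0,0]},
    {"gripper":0.3,"xyz":[0.0124,-0.025,0.005],"turn":[0,0,0]},
    {"gripper":0.3,"xyz":[0.0124,-0.025,0.005],"turn":[0,0,0]},
  ],
)

```text
t: 2.8
tcp_pos: [508.4, -26.6, 206.3]
tcp_rot: [[0.969, 0.248, 0.0], [0.248, -0.969, -0.0], [0.0, 0.0, -1.0]]
wrist_force: [1.0, 0.0, -0.2]
finger_gap: 0.697
grasp_force: 0.0
```

Emit:
play_rows(
  steps=[
    {"gripper":0.3,"xyz":[0.0124,-0.025,0.01],"turn":[0,0,0]},
    {"gripper":0.3,"xyz":[0.0124,-0.025,0.01],"turn":[0,0,0]},
    {"gripper":0.3,"xyz":[0.0124,-0.025,0.01],"turn":[0,0,0]},
    {"gripper":0.3,"xyz":[0.0124,-0.025,0.01],"turn":[0,0,0]},
    {"gripper":0.3,"xyz":[0.0124,-0.025,0.01],"turn":[0,0,0]},
  ],
)

```text
t: 3.3
tcp_pos: [537.5, 109.8, 156.0]
tcp_rot: [[0.969, 0.248, 0.0], [0.248, -0.969, -0.0], [0.0, 0.0, -1.0]]
wrist_force: [0.1, -0.1, 0.7]
finger_gap: 0.7
grasp_force: 0.0
```

Emit:
play_rows(
  steps=[
    {"gripper":0.3,"xyz":[-0.0018,0.005,0.013],"turn":[0,0,0]},
    {"gripper":0.3,"xyz":[0,0,0.02],"turn":[0,0,0]},
    {"gripper":0.3,"xyz":[0,0,0.025],"turn":[0,0,0]},
    {"gripper":0.3,"xyz":[0,0,0.025],"turn":[0,0,0]},
    {"gripper":0.3,"xyz":[0,0,0.02],"turn":[0,0,0]},
  ],
)

```text
t: 3.8
tcp_pos: [536.3, 102.6, 51.8]
tcp_rot: [[0.969, 0.248, -0.001], [0.248, -0.969, -0.0], [-0.001, 0.0, -1.0]]
wrist_force: [0.5, -0.1, 0.2]
finger_gap: 0.702
grasp_force: 0.0
```

Emit:
play_rows(
  steps=[
    {"gripper":0.75,"xyz":[0,0,0],"turn":[0,0,0]},
    {"gripper":0.75,"xyz":[0,0,0],"turn":[0,0,0]},
    {"gripper":0.75,"xyz":[0,0,0],"turn":[0,0,0]},
    {"gripper":0.75,"xyz":[0,0,0],"turn":[0,0,0]},
    {"gripper":0.75,"xyz":[0,0,0],"turn":[0,0,0]},
  ],
  force=30,
)

```text
t: 4.3
tcp_pos: [537.4, 103.5, 54.3]
tcp_rot: [[0.969, 0.248, 0.002], [0.248, -0.969, 0.0], [0.002, 0.0, -1.0]]
wrist_force: [-0.1, 0.9, -0.6]
finger_gap: 0.434
grasp_force: 31.8
```

Emit:
play_rows(
  steps=[
    {"gripper":0.75,"xyz":[0,0,-0.01],"turn":[0,0,0]},
    {"gripper":0.75,"xyz":[0,0,-0.02],"turn":[0,0,0]},
    {"gripper":0.75,"xyz":[0,0,-0.02],"turn":[0,0,0]},
    {"gripper":0.75,"xyz":[0,0,-0.01],"turn":[0,0,0]},
    {"gripper":0.75,"xyz":[0,0,0],"turn":[0,0,0]},
  ],
)

```text
t: 4.8
tcp_pos: [538.0, 103.8, 115.4]
tcp_rot: [[0.969, 0.248, 0.004], [0.248, -0.969, 0.0], [0.004, 0.001, -1.0]]
wrist_force: [-0.0, 0.1, -0.3]
finger_gap: 0.435
grasp_force: 31.8
```

Emit:
play_rows(
  steps=[
    {"gripper":0.75,"xyz":[0.005,0.014,0],"turn":[0,0,0]},
    {"gripper":0.75,"xyz":[0.01,0.028,0],"turn":[0,0,0]},
    {"gripper":0.75,"xyz":[0.01,0.028,0],"turn":[0,0,0]},
    {"gripper":0.75,"xyz":[0.01,0.028,0],"turn":[0,0,0]},
    {"gripper":0.75,"xyz":[0.01,0.028,0],"turn":[0,0,0]},
  ],
)

```text
t: 5.3
tcp_pos: [611.8, -10.1, 111.7]
tcp_rot: [[0.969, 0.247, -0.002], [0.247, -0.969, -0.001], [-0.002, 0.0, -1.0]]
wrist_force: [0.5, -0.2, -0.1]
finger_gap: 0.436
grasp_force: 31.8
```

Emit:
play_rows(
  steps=[
    {"gripper":0.75,"xyz":[0.005,0.014,0],"turn":[0,0,0]},
    {"gripper":0.75,"xyz":[0,0,0.02],"turn":[0,0,0]},
    {"gripper":0.75,"xyz":[0,0,0.025],"turn":[0,0,0]},
    {"gripper":0.75,"xyz":[0,0,0.025],"turn":[0,0,0]},
    {"gripper":0.75,"xyz":[0,0,0.015],"turn":[0,0,0]},
  ],
)

```text
t: 5.8
tcp_pos: [618.3, -19.8, 25.3]
tcp_rot: [[0.969, 0.249, -0.004], [0.249, -0.969, 0.0], [-0.004, -0.001, -1.0]]
wrist_force: [-0.4, 0.0, -0.8]
finger_gap: 0.432
grasp_force: 31.9
```

Emit:
play_rows(
  steps=[
    {"gripper":0.75,"xyz":[0,0,0.01],"turn":[0,0,0]},
    {"gripper":0.75,"xyz":[0,0,0.004],"turn":[0,0,0]},
    {"gripper":0.75,"xyz":[0,0,0.002],"turn":[0,0,0]},
    {"gripper":0.75,"xyz":[0,0,0],"turn":[0,0,0]},
    {"gripper":0.75,"xyz":[0,0,0],"turn":[0,0,0]},
  ],
)

```text
t: 6.3
tcp_pos: [620.7, -19.7, 13.3]
tcp_rot: [[0.969, 0.248, 0.002], [0.248, -0.969, -0.0], [0.002, 0.0, -1.0]]
wrist_force: [-0.9, -0.5, 0.2]
finger_gap: 0.429
grasp_force: 31.9
```

Emit:
play_rows(
  steps=[
    {"gripper":0.75,"xyz":[0,0,0.002],"turn":[0,0,0]},
    {"gripper":0.75,"xyz":[0,0,0.001],"turn":[0,0,0]},
    {"gripper":0.75,"xyz":[0,0,0.0],"turn":[0,0,0]},
    {"gripper":0.75,"xyz":[0,0,0],"turn":[0,0,0]},
    {"gripper":0.75,"xyz":[0,0,0],"turn":[0,0,0]},
  ],
)

```text
t: 6.8
tcp_pos: [620.0, -19.7, 9.4]
tcp_rot: [[0.969, 0.248, 0.0], [0.248, -0.969, 0.0], [0.0, -0.0, -1.0]]
wrist_force: [-0.3, 0.0, -0.8]
finger_gap: 0.436
grasp_force: 31.9
```

Run:
```python
from meas import *
S=snap('side');T=snap('top')
a=cv2.resize(S['img'][175:245,250:350],None,fx=4,fy=4,interpolation=2); b=cv2.resize(T['img'][175:245,245:345],None,fx=4,fy=4,interpolation=2)
cv2.imwrite('pics/j.png',np.hstack([a,b])[:,:,::-1])
print(manip.get_state()['tcp_pos'])
```

```text
[620.  -19.7   9.4]
```

View pics/j.png

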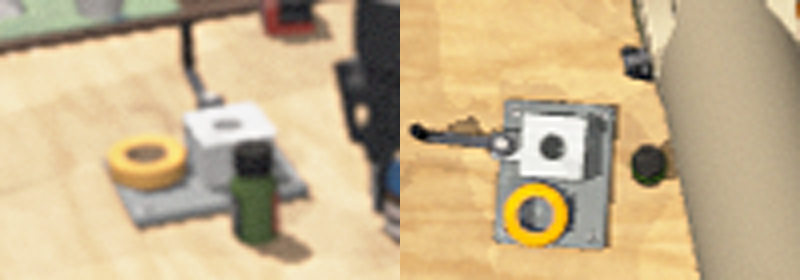

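The bore is now visible, at about (283,211.8) in the top view and (307.2,206.2) in the side view. The jar is held at counter level, so I'm releasing it and moving up.

Emit:
play_rows(
  steps=[
    {"gripper":0.35,"xyz":[0,0,0],"turn":[0,0,0]},
    {"gripper":0.3,"xyz":[0,0,0],"turn":[0,0,0]},
    {"gripper":0.3,"xyz":[0,0,0],"turn":[0,0,0]},
    {"gripper":0.3,"xyz":[0,0,-0.01],"turn":[0,0,0]},
    {"gripper":0.3,"xyz":[0,0,-0.03],"turn":[0,0,0]},
  ],
)

```text
t: 7.4
tcp_pos: [617.8, -19.8, 47.4]
tcp_rot: [[0.969, 0.248, -0.006], [0.248, -0.969, 0.0], [-0.005, -0.002, -1.0]]
wrist_force: [0.5, -0.5, 0.9]
finger_gap: 0.706
grasp_force: 0.0
```

Emit:
play_rows(
  steps=[
    {"gripper":0.3,"xyz":[0,0,-0.035],"turn":[0,0,0]},
    {"gripper":0.3,"xyz":[0,0,-0.035],"turn":[0,0,0]},
    {"gripper":0.3,"xyz":[0,0,-0.035],"turn":[0,0,0]},
    {"gripper":0.3,"xyz":[0,0,-0.035],"turn":[0,0,0]},
    {"gripper":0.3,"xyz":[0,0,-0.02],"turn":[0,0,0]},
  ],
)

```text
t: 7.9
tcp_pos: [621.0, -19.4, 213.9]
tcp_rot: [[0.969, 0.248, 0.005], [0.248, -0.969, 0.0], [0.005, 0.001, -1.0]]
wrist_force: [0.9, -0.8, 0.3]
finger_gap: 0.698
grasp_force: 0.0
```

Run:
```python
from meas import *
S=snap('side');T=snap('top')
for th in (80,110,140):
  for n,s,roi in(('S',S,(299,200,17,12)),('T',T,(276,205,14,13))):
    for b in blobs(s,(0,0,0),(179,255,th),roi,3)[:2]: print(th,n,b[0],b[1],b[3:],b[2].min(0),b[2].max(0))
for n,s,roi in(('S',S,(292,196,35,30)),('T',T,(262,198,40,30))):
  for lo in(170,190):
    for b in blobs(s,(0,0,lo),(179,40,255),roi,10)[:2]: print('block',lo,n,b[0],b[1],b[3:],b[2].min(0),b[2].max(0))
for n,s,roi in(('S',S,(290,180,90,90)),('T',T,(300,160,50,50))):
    for b in blobs(s,(100,110,40),(125,255,255),roi,10)[:3]: print('jar',n,b[0],b[1],b[3:])
a=cv2.resize(S['img'][175:245,290:390],None,fx=4,fy=4,interpolation=2); b=cv2.resize(T['img'][190:225,262:312],None,fx=8,fy=8,interpolation=2)
cv2.imwrite('pics/k.png',np.hstack([a,b])[:,:,::-1])
```

```text
80 S [313. 211.] 3.65625 (1.0, 5.5) [309.9 210.4] [315.4 211.4]
80 T [282.3 211.4] 14.9375 (4.5, 4.75) [280.1 209.1] [284.6 213.9]
110 S [312.5 210.8] 7.125 (1.25, 6.5) [308.9 210.1] [315.4 211.4]
110 T [282.4 211.4] 21.59375 (5.0, 5.5) [279.9 208.6] [284.9 214.1]
140 S [312.3 210.7] 9.78125 (1.75, 7.5) [307.9 209.6] [315.4 211.4]
140 S [302.  200.3] 5.75 (1.75, 5.25) [299.6 199.6] [304.9 201.4]
140 T [282.5 211.4] 26.6875 (5.705597400665283, 6.046693325042725) [279.6 208.4] [285.4 214.4]
block 170 S [306.6 205.7] 192.125 (11.143791198730469, 22.872127532958984) [295.1 199.6] [318.6 211.9]
block 170 S [298.6 223.4] 48.40625 (6.25, 14.25) [291.6 219.1] [305.9 225.4]
block 190 S [306.8 205.5] 181.3125 (10.451849937438965, 22.818452835083008) [295.1 199.6] [318.6 211.4]
block 190 S [298.6 224.4] 20.59375 (2.25, 12.25) [292.6 223.1] [304.9 225.4]
block 170 T [282.4 211.3] 246.59375 (16.110824584960938, 19.287315368652344) [271.1 202.6] [291.1 219.6]
block 170 T [293.9 222.9] 22.25 (4.185764312744141, 9.048375129699707) [291.1 218.6] [295.9 227.4]
block 190 T [282.4 211.3] 234.21875 (15.611335754394531, 18.809879302978516) [271.4 202.9] [290.9 219.4]
jar S [352.9 219.6] 72.375 (8.25, 10.0)
```

View pics/k.png

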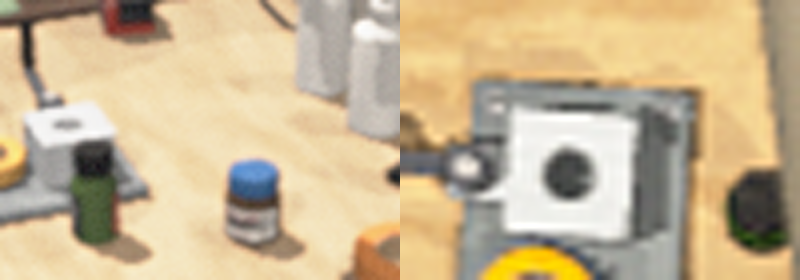

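Emit:
play_rows(
  steps=[
    {"gripper":0.45,"xyz":[-0.0274,0.0199,0],"turn":[0,0,0]},
    {"gripper":0.45,"xyz":[-0.0274,0.0199,0],"turn":[0,0,0]},
    {"gripper":0.45,"xyz":[-0.0274,0.0199,0],"turn":[0,0,0]},
    {"gripper":0.45,"xyz":[-0.0274,0.0199,0],"turn":[0,0,0]},
    {"gripper":0.45,"xyz":[-0.0274,0.0199,0],"turn":[0,0,0]},
  ],
)

```text
t: 8.5
tcp_pos: [510.6, -150.9, 209.0]
tcp_rot: [[0.969, 0.248, -0.001], [0.248, -0.969, 0.0], [-0.001, -0.0, -1.0]]
wrist_force: [0.8, 0.1, 0.3]
finger_gap: 0.551
grasp_force: 0.0
```

Emit:
play_rows(
  steps=[
    {"gripper":0.45,"xyz":[-0.0274,0.0199,0],"turn":[0,0,0]},
    {"gripper":0.45,"xyz":[-0.0274,0.0199,0],"turn":[0,0,0]},
    {"gripper":0.45,"xyz":[-0.0274,0.0199,0],"turn":[0,0,0]},
    {"gripper":0.45,"xyz":[-0.0274,0.0199,0],"turn":[0,0,0]},
    {"gripper":0.45,"xyz":[-0.0274,0.0199,0],"turn":[0,0,0]},
  ],
)

```text
t: 9.0
tcp_pos: [402.6, -281.1, 209.1]
tcp_rot: [[0.969, 0.248, -0.0], [0.248, -0.969, 0.0], [-0.0, -0.0, -1.0]]
wrist_force: [0.2, 0.1, 0.1]
finger_gap: 0.546
grasp_force: 0.0
```

Emit:
play_rows(
  steps=[
    {"gripper":0.45,"xyz":[0,0,0.02],"turn":[0,0,0.11]},
    {"gripper":0.45,"xyz":[0,0,0.03],"turn":[0,0,0.11]},
    {"gripper":0.45,"xyz":[0,0,0.02],"turn":[0,0,0.11]},
    {"gripper":0.45,"xyz":[0,0,0.01],"turn":[0,0,0.11]},
    {"gripper":0.45,"xyz":[0,0,0],"turn":[0,0,0]},
  ],
)

```text
t: 9.5
tcp_pos: [402.6, -279.6, 127.5]
tcp_rot: [[0.982, -0.19, -0.003], [-0.19, -0.982, 0.002], [-0.004, -0.002, -1.0]]
wrist_force: [0.5, -0.1, 0.4]
finger_gap: 0.553
grasp_force: 0.0
```

Run:
```python
from meas import *
S=snap('side');T=snap('top')
p,e=tri(S,(306.6,205.6),T,(282.4,211.4)); print('mouth',p,e,'T@44',plane(T,(282.4,211.4),44),'S@44',plane(S,(306.6,205.6),44))
st=manip.get_state(); print(st['tcp_pos'],st['tcp_rot'],st['q'])
b=blobs(S,(0,0,80),(179,45,255),(295,240,25,95),20)
for k in b[:2]: print(k[0],k[1],k[2].min(0),k[2].max(0))
im=S['img'][230:340,255:400].copy()
im=cv2.resize(im,None,fx=5,fy=5,interpolation=2)
u=proj(S,[st['tcp_pos'],[404,-280.5,110],[404,-280.5,5]]);print(u)
cv2.imwrite('pics/c.png',im[:,:,::-1])
```

```text
mouth [536.2 105.1  44. ] 2.02823428271686 T@44 [537.2 104.8  44. ] S@44 [535.2 105.2  44. ]
[ 404.  -280.3  129.5] [[ 1.  -0.2 -0. ]
 [-0.2 -1.   0. ]
 [-0.  -0.  -1. ]] [ 0.8  0.2 -0.3  1.9  0.1  1.1 -1.3]
[309.1 294. ] 495.3125 [303.1 259.4] [315.1 320.6]
[[308.8 265.6]
 [309.2 274.4]
 [310.7 318. ]]
```

View pics/c.png

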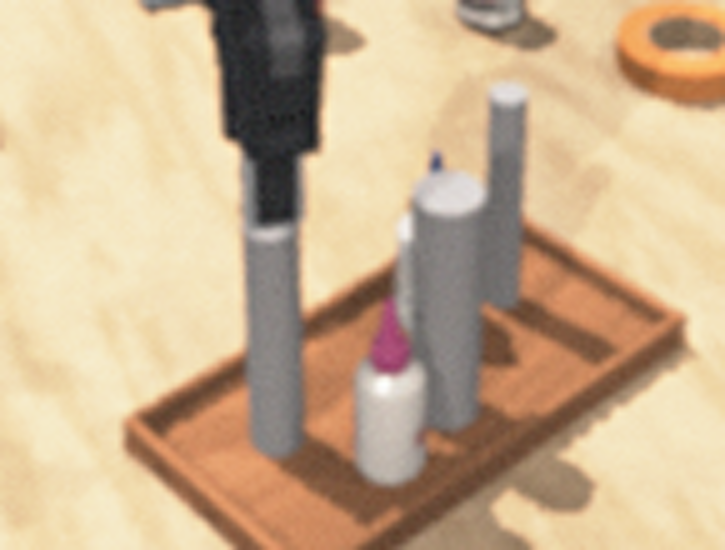

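The gripper's fingers, at about (310,275) in image pixels, straddle the target column, whose top is at (309,276). The opening clears its neighbours, so I'm descending to grasp.

Emit:
play_rows(
  steps=[
    {"gripper":0.45,"xyz":[0,0,0.01],"turn":[0,0,0]},
    {"gripper":0.45,"xyz":[0,0,0.02],"turn":[0,0,0]},
    {"gripper":0.45,"xyz":[0,0,0.02],"turn":[0,0,0]},
    {"gripper":0.45,"xyz":[0,0,0.014],"turn":[0,0,0]},
    {"gripper":0.45,"xyz":[0,0,0.004],"turn":[0,0,0]},
  ],
)

```text
t: 10.1
tcp_pos: [403.2, -280.0, 59.9]
tcp_rot: [[0.982, -0.186, -0.002], [-0.186, -0.982, 0.001], [-0.002, -0.001, -1.0]]
wrist_force: [-0.7, 1.1, 0.5]
finger_gap: 0.548
grasp_force: 0.0
```

Emit:
play_rows(
  steps=[
    {"gripper":0.7,"xyz":[0,0,0],"turn":[0,0,0]},
    {"gripper":0.9,"xyz":[0,0,0],"turn":[0,0,0]},
    {"gripper":0.9,"xyz":[0,0,0],"turn":[0,0,0]},
    {"gripper":0.9,"xyz":[0,0,0],"turn":[0,0,0]},
    {"gripper":0.9,"xyz":[0,0,0],"turn":[0,0,0]},
  ],
  force=70,
)

```text
t: 10.6
tcp_pos: [404.5, -280.8, 62.0]
tcp_rot: [[0.982, -0.188, 0.001], [-0.188, -0.982, -0.001], [0.001, 0.001, -1.0]]
wrist_force: [-0.8, -0.0, 2.5]
finger_gap: 0.239
grasp_force: 68.5
```

Emit:
play_rows(
  steps=[
    {"gripper":0.9,"xyz":[0,0,-0.005],"turn":[0,0,0]},
    {"gripper":0.9,"xyz":[0,0,-0.02],"turn":[0,0,0]},
    {"gripper":0.9,"xyz":[0,0,-0.03],"turn":[0,0,0]},
    {"gripper":0.9,"xyz":[0,0,-0.02],"turn":[0,0,0]},
    {"gripper":0.9,"xyz":[0,0,-0.005],"turn":[0,0,0]},
  ],
)

```text
t: 11.1
tcp_pos: [405.0, -281.1, 143.7]
tcp_rot: [[0.982, -0.188, 0.003], [-0.188, -0.982, -0.002], [0.003, 0.002, -1.0]]
wrist_force: [0.4, 0.0, -1.9]
finger_gap: 0.243
grasp_force: 68.4
```

Emit:
play_rows(
  steps=[
    {"gripper":0.9,"xyz":[0.0038,-0.0269,-0.005],"turn":[0,0,0]},
    {"gripper":0.9,"xyz":[0.0038,-0.0269,-0.005],"turn":[0,0,0]},
    {"gripper":0.9,"xyz":[0.0038,-0.0269,0],"turn":[0,0,0]},
    {"gripper":0.9,"xyz":[0.0038,-0.0269,0],"turn":[0,0,0]},
    {"gripper":0.9,"xyz":[0.0038,-0.0269,0],"turn":[0,0,0]},
  ],
)

```text
t: 11.6
tcp_pos: [447.4, -150.7, 150.3]
tcp_rot: [[0.982, -0.188, -0.002], [-0.188, -0.982, 0.001], [-0.002, -0.0, -1.0]]
wrist_force: [0.4, -1.2, -3.0]
finger_gap: 0.236
grasp_force: 68.6
```

Emit:
play_rows(
  steps=[
    {"gripper":0.9,"xyz":[0.0038,-0.0269,0],"turn":[0,0,0]},
    {"gripper":0.9,"xyz":[0.0038,-0.0269,0],"turn":[0,0,0]},
    {"gripper":0.9,"xyz":[0.0038,-0.0269,0],"turn":[0,0,0]},
    {"gripper":0.9,"xyz":[0.0038,-0.0269,0],"turn":[0,0,0]},
    {"gripper":0.9,"xyz":[0.0038,-0.0269,0],"turn":[0,0,0]},
  ],
)

```text
t: 12.1
tcp_pos: [491.4, -22.4, 150.2]
tcp_rot: [[0.982, -0.188, -0.002], [-0.188, -0.982, 0.0], [-0.002, 0.0, -1.0]]
wrist_force: [0.1, -0.1, -2.7]
finger_gap: 0.242
grasp_force: 68.6
```

Emit:
play_rows(
  steps=[
    {"gripper":0.9,"xyz":[0.0038,-0.0269,0],"turn":[0,0,0]},
    {"gripper":0.9,"xyz":[0.0038,-0.0269,0],"turn":[0,0,0]},
    {"gripper":0.9,"xyz":[0.0038,-0.0269,0],"turn":[0,0,0]},
    {"gripper":0.9,"xyz":[0.0038,-0.0269,0],"turn":[0,0,0]},
    {"gripper":0.9,"xyz":[0.0038,-0.0269,0],"turn":[0,0,0]},
  ],
)

```text
t: 12.6
tcp_pos: [535.4, 105.9, 150.1]
tcp_rot: [[0.982, -0.188, -0.002], [-0.188, -0.982, -0.0], [-0.002, 0.001, -1.0]]
wrist_force: [-0.5, -1.0, -3.3]
finger_gap: 0.239
grasp_force: 68.6
```

Emit:
play_rows(
  steps=[
    {"gripper":0.9,"xyz":[0,0,0],"turn":[0,0,0]},
    {"gripper":0.9,"xyz":[0,0,0],"turn":[0,0,0]},
  ],
)

```text
t: 12.8
tcp_pos: [535.1, 105.5, 150.1]
tcp_rot: [[0.982, -0.186, -0.002], [-0.186, -0.982, 0.0], [-0.002, 0.0, -1.0]]
wrist_force: [0.1, 0.1, -2.7]
finger_gap: 0.236
grasp_force: 68.6
```

Run:
```python
from meas import *
S=snap('side');T=snap('top')
st=manip.get_state(); np.set_printoptions(precision=3,suppress=True); print(st['tcp_pos'],st['tcp_rot'],st['q'],st['wrist_force'])
R=st['tcp_rot'];p=st['tcp_pos'];print('pred foot',p+R[:,2]*56.5, proj(S,[p,p+R[:,2]*56.5]),proj(S,[536.2,105,44]))
for k in blobs(S,(0,0,60),(179,60,210),(285,140,45,70),8)[:3]: print(k[0],k[1],k[3:],k[2].min(0),k[2].max(0))
a=cv2.resize(S['img'][140:230,270:350],None,fx=5,fy=5,interpolation=2); b=cv2.resize(T['img'][180:225,262:302],None,fx=10,fy=10,interpolation=2)
cv2.imwrite('pics/d.png',np.hstack([a,b])[:,:,::-1])
```

```text
[535.345 103.809 150.484] [[ 0.982 -0.189 -0.001]
 [-0.189 -0.982 -0.001]
 [-0.001  0.001 -1.   ]] [ 0.208  0.32  -0.558  1.685  0.18   1.19  -2.155] [ 0.405 -0.335 -2.125]
pred foot [535.26  103.762  93.984] [[305.567 171.194]
 [306.227 189.963]] [[306.966 205.569]]
[315.223 159.834] 773.875 (30.5, 51.5) [298.875 139.625] [329.375 191.125]
[290.223 144.496] 106.53125 (10.0, 12.5) [284.625 139.625] [297.125 149.625]
[289.208 175.492] 68.15625 (7.842967987060547, 10.617948532104492) [284.625 171.375] [294.875 179.625]
```

View pics/d.png

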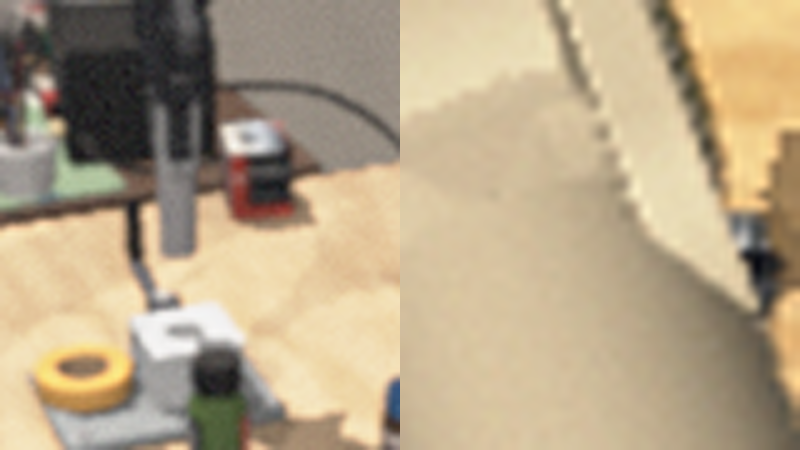

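```bash
cat > edge.py <<'E'
from meas import *
def avg(n,k=4):
    L=[manip.snapshot(n) for _ in range(k)]; s=dict(L[0]); s['f']=np.mean([l['img'].astype(float) for l in L],0); return s
E
python3 - <<'E'
from edge import *
S=avg('side',4); f=S['f']; g=f.sum(2)
P=[manip.get_state() for _ in range(1)]; print(P[0]['tcp_pos'])
# column: blue-ish-grey vs wood -> saturation (R-B)
d=f[:,:,0]-f[:,:,2]
for r in range(178,196): print(r,np.round(d[r,297:315]).astype(int))
print('bore'); 
for r in range(200,211): print(r,np.round(f[r,296:320,1]).astype(int))
E
```

```text
[535.8 104.  151.2]
178 [35 33 33 29 16  5  6  6  8  6  4  5 13 32 40 47 52 50]
179 [24 26 28 28 19  6  6  7  6  6  5  7 31 53 64 65 68 62]
180 [13 28 43 52 44 23  8  6  6  6  5  7 38 64 72 72 71 65]
181 [20 52 71 76 63 34  9  5  6  6  4 11 39 68 72 71 70 70]
182 [28 63 74 70 69 34  9  5  6  6  4  9 36 68 72 71 71 72]
183 [26 64 72 68 68 37 10  4  6  6  5  9 34 66 72 70 70 71]
184 [22 58 74 68 66 39  9  6  8  6  5  9 36 67 73 70 71 71]
185 [16 52 72 67 65 36 10  5  7  5  5  8 36 69 72 70 70 69]
186 [16 50 73 67 65 39  8  5  8  5  4  7 36 69 72 70 71 72]
187 [16 50 74 66 66 42 12  5  8  8  6  7 36 70 72 71 71 71]
188 [16 48 75 67 65 42 12  6  6  6  6  6 34 71 73 70 68 68]
189 [12 42 70 69 65 46 12  2  6  4  4  8 38 74 71 69 67 64]
190 [ 8 39 69 68 64 57 26 10  8  9 10 24 58 72 68 64 66 64]
191 [ 6 41 71 67 65 66 58 45 40 41 46 63 68 68 68 66 65 67]
192 [ 0 34 68 69 66 64 64 65 64 65 64 64 65 67 69 66 67 68]
193 [ 0 15 49 68 65 60 58 57 55 56 62 64 68 68 69 65 64 67]
194 [ 8 -1 22 65 63 57 55 55 55 58 64 69 69 67 65 64 64 66]
195 [33  0  6 47 65 57 55 56 60 61 67 67 69 66 65 62 64 66]

[... 437 characters left out ...]
 240 242 240 236 229 222 220 218 219 228 238 242 242 242
 241 238 230 220 216 214]
205 [203 226 235 237 240 240 232 212 182 170 173 169 172 187 217 236 243 243
 242 241 237 227 220 215]
206 [171 197 231 239 240 240 231 194 156 156 158 160 162 174 202 231 243 244
 242 242 240 238 228 218]
207 [152 165 224 243 242 242 237 224 209 205 196 196 208 214 210 214 222 224
 223 223 234 240 232 220]
208 [154 148 203 238 242 242 241 240 238 237 235 236 239 231 198 172 170 171
 171 172 193 215 215 212]
209 [160 148 176 218 238 243 242 241 242 242 243 244 242 219 159 127 122 126
 124 124 138 158 176 199]
210 [168 150 155 184 228 243 240 234 230 226 222 220 204 160 108  85  88  87
  85  85  96 121 157 192]
```

The column's axis projects to u≈306.25 at mouth height and the bore is at 306.5, so it's about 0.7 mm off across the view. I'll lean it about its foot, shift slightly and come down to just above the mouth.

Emit:
play_rows(
  steps=[
    {"gripper":0.9,"xyz":[0.0004,-0.0016,0],"turn":[0,0,0]},
    {"gripper":0.9,"xyz":[0,0.003,0.0001],"turn":[0.0524,0,0]},
    {"gripper":0.9,"xyz":[0,0.003,0.0001],"turn":[0.0524,0,0]},
    {"gripper":0.9,"xyz":[0,0.003,0.0001],"turn":[0.0524,0,0]},
    {"gripper":0.9,"xyz":[0,0.003,0.0001],"turn":[0.0524,0,0]},
  ],
  force=90,
)

```text
t: 13.6
tcp_pos: [534.5, 94.6, 150.3]
tcp_rot: [[0.982, -0.184, 0.04], [-0.188, -0.96, 0.206], [0.001, -0.21, -0.978]]
wrist_force: [0.1, -0.1, -2.0]
finger_gap: 0.236
grasp_force: 88.0
```

Emit:
play_rows(
  steps=[
    {"gripper":0.9,"xyz":[0,0.003,0.0001],"turn":[0.0524,0,0]},
    {"gripper":0.9,"xyz":[0,0.0026,0.0097],"turn":[0,0,0]},
    {"gripper":0.9,"xyz":[0,0.0039,0.0145],"turn":[0,0,0]},
    {"gripper":0.9,"xyz":[0,0.0039,0.0145],"turn":[0,0,0]},
    {"gripper":0.9,"xyz":[0,0,0],"turn":[0,0,0]},
  ],
)

```text
t: 14.1
tcp_pos: [532.0, 92.4, 106.8]
tcp_rot: [[0.982, -0.182, 0.044], [-0.187, -0.949, 0.254], [-0.004, -0.257, -0.966]]
wrist_force: [-0.3, -1.0, -2.3]
finger_gap: 0.239
grasp_force: 88.1
```

Emit:
play_rows(
  steps=[
    {"gripper":0.9,"xyz":[0,0,0],"turn":[0,0,0]},
    {"gripper":0.9,"xyz":[0,0,0],"turn":[0,0,0]},
    {"gripper":0.9,"xyz":[0,0,0],"turn":[0,0,0]},
  ],
)

```text
t: 14.4
tcp_pos: [534.3, 92.3, 110.0]
tcp_rot: [[0.982, -0.181, 0.05], [-0.188, -0.949, 0.254], [0.001, -0.259, -0.966]]
wrist_force: [0.6, -0.3, -2.7]
finger_gap: 0.237
grasp_force: 88.1
```

```bash
cat > st.py <<'E'
from edge import *
np.set_printoptions(precision=2,suppress=True)
def foot(L=56.5):
    st=manip.get_state();R=st['tcp_rot'];p=st['tcp_pos']
    print('tcp',p,'foot',p+R[:,2]*L,'axis',-R[:,2],'F',st['wrist_force'],'M',st['moment'],'gap %.3f'%st['finger_gap'],'q',st['q'])
E
python3 - <<'E'
from st import *
foot()
S=avg('side',4); foot()
f=S['f'].astype(np.uint8)
cv2.imwrite('pics/e.png',cv2.resize(f[160:225,275:345],None,fx=8,fy=8,interpolation=2)[:,:,::-1])
E
```

```text
tcp [534.27  92.3  110.  ] foot [537.1  106.66  55.43] axis [-0.05 -0.25  0.97] F [ 0.62 -0.3  -2.73] M [-0.44  0.02 -0.03] gap 0.237 q [ 0.43  0.32 -0.58  1.82 -0.09  0.97 -1.83]
tcp [533.95  91.99 109.56] foot [536.74 106.36  54.99] axis [-0.05 -0.25  0.97] F [-0.5   0.03 -3.39] M [-0.37  0.09  0.02] gap 0.233 q [ 0.43  0.32 -0.58  1.82 -0.09  0.97 -1.83]
```

View pics/e.png

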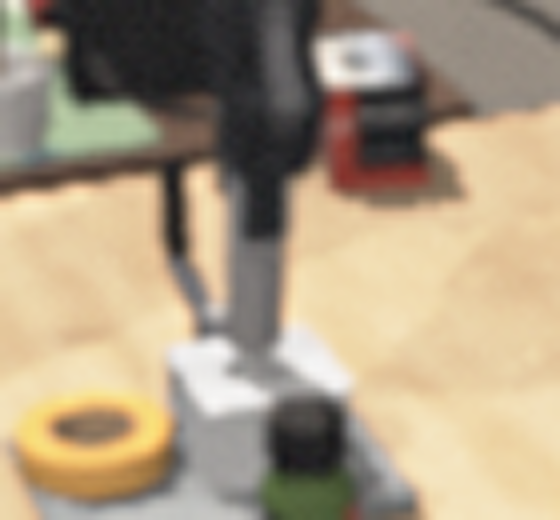

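The column foot is at about (306.3,203.5), directly over the bore mouth at (306.5,205.7). I'm dipping it down.

Emit:
play_rows(
  steps=[
    {"gripper":0.9,"xyz":[0,0.0012,0.0045],"turn":[0,0,0]},
    {"gripper":0.9,"xyz":[0,0.0006,0.0022],"turn":[0,0,0]},
    {"gripper":0.9,"xyz":[0,0.0003,0.0012],"turn":[0,0,0]},
    {"gripper":0.9,"xyz":[0,0,0],"turn":[0,0,0]},
    {"gripper":0.9,"xyz":[0,0,0],"turn":[0,0,0]},
  ],
)

```text
t: 15.1
tcp_pos: [533.8, 92.0, 101.0]
tcp_rot: [[0.982, -0.182, 0.049], [-0.188, -0.949, 0.255], [-0.0, -0.259, -0.966]]
wrist_force: [-0.1, 0.4, -2.0]
finger_gap: 0.233
grasp_force: 88.1
```

Emit:
play_rows(
  steps=[
    {"gripper":0.9,"xyz":[0,0.0003,0.0012],"turn":[0,0,0]},
    {"gripper":0.9,"xyz":[0,0.0003,0.0009],"turn":[0,0,0]},
    {"gripper":0.9,"xyz":[0,0.0001,0.0006],"turn":[0,0,0]},
    {"gripper":0.9,"xyz":[0,0,0],"turn":[0,0,0]},
    {"gripper":0.9,"xyz":[0,0,0],"turn":[0,0,0]},
  ],
)

```text
t: 15.6
tcp_pos: [533.9, 92.0, 98.3]
tcp_rot: [[0.982, -0.182, 0.049], [-0.188, -0.949, 0.254], [0.0, -0.259, -0.966]]
wrist_force: [0.8, -0.6, -3.0]
finger_gap: 0.235
grasp_force: 88.1
```

```bash
python3 -c "
from st import *
foot()"
```

```text
tcp [533.86  92.05  98.31] foot [536.63 106.42  43.74] axis [-0.05 -0.25  0.97] F [ 0.77 -0.6  -3.05] M [-0.38 -0.05 -0.06] gap 0.235 q [ 0.43  0.33 -0.58  1.83 -0.08  0.95 -1.83]
```

Emit:
play_rows(
  steps=[
    {"gripper":0.9,"xyz":[0,0.0008,-0.0002],"turn":[0,0,0]},
    {"gripper":0.9,"xyz":[0,0.0006,-0.0002],"turn":[0,0,0]},
    {"gripper":0.9,"xyz":[0,0,0],"turn":[0,0,0]},
  ],
)

```text
t: 15.9
tcp_pos: [533.7, 91.0, 98.5]
tcp_rot: [[0.982, -0.181, 0.049], [-0.188, -0.949, 0.255], [0.0, -0.26, -0.966]]
wrist_force: [1.9, 2.1, -2.4]
finger_gap: 0.235
grasp_force: 88.0
```

Emit:
play_rows(
  steps=[
    {"gripper":0.9,"xyz":[0,0.0005,-0.0001],"turn":[0,0,0]},
    {"gripper":0.9,"xyz":[0,0.0005,-0.0001],"turn":[0,0,0]},
    {"gripper":0.9,"xyz":[0,0,0],"turn":[0,0,0]},
  ],
)

```text
t: 16.2
tcp_pos: [533.6, 90.6, 98.5]
tcp_rot: [[0.982, -0.181, 0.049], [-0.187, -0.948, 0.256], [0.001, -0.26, -0.966]]
wrist_force: [2.3, 4.9, -2.5]
finger_gap: 0.237
grasp_force: 88.0
```

```bash
python3 -c "
from st import *
foot()"
```

```text
tcp [533.56  90.6   98.53] foot [536.35 105.04  43.98] axis [-0.05 -0.26  0.97] F [ 2.34  4.91 -2.51] M [ 0.84 -0.48 -0.12] gap 0.237 q [ 0.43  0.33 -0.58  1.83 -0.09  0.95 -1.83]
```

Emit:
play_rows(
  steps=[
    {"gripper":0.9,"xyz":[0,-0.0031,0.0006],"turn":[-0.0524,0,0]},
    {"gripper":0.9,"xyz":[0,-0.003,0.0006],"turn":[-0.0524,0,0]},
    {"gripper":0.9,"xyz":[0,0,0],"turn":[0,0,0]},
    {"gripper":0.9,"xyz":[0,0,0],"turn":[0,0,0]},
  ],
)

```text
t: 16.6
tcp_pos: [534.8, 96.3, 98.7]
tcp_rot: [[0.982, -0.185, 0.03], [-0.187, -0.97, 0.155], [0.001, -0.158, -0.987]]
wrist_force: [2.6, 4.9, -2.0]
finger_gap: 0.239
grasp_force: 88.8
```

Emit:
play_rows(
  steps=[
    {"gripper":0.9,"xyz":[0,-0.003,0.0006],"turn":[-0.0524,0,0]},
    {"gripper":0.9,"xyz":[0,-0.003,0.0006],"turn":[-0.0524,0,0]},
    {"gripper":0.9,"xyz":[0,0,0],"turn":[0,0,0]},
    {"gripper":0.9,"xyz":[0,0,0],"turn":[0,0,0]},
  ],
)

```text
t: 17.0
tcp_pos: [536.0, 101.8, 98.1]
tcp_rot: [[0.982, -0.188, 0.011], [-0.188, -0.981, 0.054], [0.0, -0.055, -0.999]]
wrist_force: [2.7, 5.9, -1.8]
finger_gap: 0.239
grasp_force: 89.2
```

```bash
python3 -c "
from st import *
foot()"
```

```text
tcp [536.   101.79  98.09] foot [536.6  104.82  41.67] axis [-0.01 -0.05  1.  ] F [ 2.67  5.91 -1.85] M [ 1.48 -0.75 -0.02] gap 0.239 q [ 0.22  0.36 -0.53  1.76  0.15  1.05 -2.11]
```

Emit:
play_rows(
  steps=[
    {"gripper":0.9,"xyz":[0.0003,-0.0036,0.0004],"turn":[-0.0524,0,0]},
    {"gripper":0.9,"xyz":[0,0,0.001],"turn":[0,0,0]},
    {"gripper":0.9,"xyz":[0,0,0.001],"turn":[0,0,0]},
    {"gripper":0.9,"xyz":[0,0,0],"turn":[0,0,0]},
    {"gripper":0.9,"xyz":[0,0,0],"turn":[0,0,0]},
  ],
)

```text
t: 17.5
tcp_pos: [536.8, 104.6, 95.8]
tcp_rot: [[0.982, -0.189, 0.0], [-0.189, -0.982, 0.001], [0.0, -0.001, -1.0]]
wrist_force: [2.2, 4.0, -2.3]
finger_gap: 0.235
grasp_force: 89.3
```

```bash
python3 -c "
from st import *
foot()"
```

```text
tcp [536.79 104.56  95.78] foot [536.81 104.63  39.28] axis [-0. -0.  1.] F [ 2.23  4.   -2.26] M [ 1.1  -0.91 -0.02] gap 0.235 q [ 0.17  0.37 -0.52  1.75  0.2   1.08 -2.17]
```

Emit:
play_rows(
  steps=[
    {"gripper":0.9,"xyz":[0.0002,-0.0005,0],"turn":[0,0,0]},
    {"gripper":0.9,"xyz":[0,0,0.002],"turn":[0,0,0]},
    {"gripper":0.9,"xyz":[0,0,0.002],"turn":[0,0,0]},
    {"gripper":0.9,"xyz":[0,0,0.002],"turn":[0,0,0]},
    {"gripper":0.9,"xyz":[0,0,0],"turn":[0,0,0]},
  ],
)

```text
t: 18.0
tcp_pos: [536.8, 105.1, 89.4]
tcp_rot: [[0.982, -0.188, -0.0], [-0.188, -0.982, -0.0], [-0.0, 0.0, -1.0]]
wrist_force: [4.3, 0.5, -3.6]
finger_gap: 0.237
grasp_force: 89.2
```

```bash
python3 -c "
from st import *
foot()"
```

```text
tcp [536.75 105.15  89.38] foot [536.73 105.13  32.88] axis [0. 0. 1.] F [ 4.26  0.49 -3.56] M [ 0.25 -0.88 -0.02] gap 0.237 q [ 0.17  0.38 -0.51  1.75  0.21  1.07 -2.18]
```

Emit:
play_rows(
  steps=[
    {"gripper":0.9,"xyz":[0.0005,-0.0001,0.001],"turn":[0,0,0]},
    {"gripper":0.9,"xyz":[0,0,0.003],"turn":[0,0,0]},
    {"gripper":0.9,"xyz":[0,0,0.003],"turn":[0,0,0]},
    {"gripper":0.9,"xyz":[0,0,0.003],"turn":[0,0,0]},
    {"gripper":0.9,"xyz":[0,0,0],"turn":[0,0,0]},
  ],
)

```text
t: 18.5
tcp_pos: [537.0, 105.4, 79.1]
tcp_rot: [[0.982, -0.188, -0.001], [-0.188, -0.982, -0.0], [-0.001, 0.0, -1.0]]
wrist_force: [1.0, 0.2, -3.4]
finger_gap: 0.233
grasp_force: 89.3
```

Emit:
play_rows(
  steps=[
    {"gripper":0.9,"xyz":[0,0,0.003],"turn":[0,0,0]},
    {"gripper":0.9,"xyz":[0,0,0.003],"turn":[0,0,0]},
    {"gripper":0.9,"xyz":[0,0,0.002],"turn":[0,0,0]},
    {"gripper":0.9,"xyz":[0,0,0],"turn":[0,0,0]},
    {"gripper":0.9,"xyz":[0,0,0],"turn":[0,0,0]},
  ],
)

```text
t: 19.0
tcp_pos: [537.2, 105.7, 71.8]
tcp_rot: [[0.982, -0.188, -0.0], [-0.188, -0.982, 0.0], [-0.0, 0.0, -1.0]]
wrist_force: [-0.2, -0.8, -2.1]
finger_gap: 0.237
grasp_force: 89.3
```

```bash
python3 -c "
from st import *
foot()"
```

```text
tcp [537.24 105.68  71.76] foot [537.22 105.68  15.26] axis [ 0. -0.  1.] F [-0.16 -0.84 -2.13] M [ 0.05  0.02 -0.02] gap 0.237 q [ 0.16  0.4  -0.51  1.77  0.22  1.03 -2.19]
```

Sliding freely with about 5 mm left.

Emit:
play_rows(
  steps=[
    {"gripper":0.9,"xyz":[0,0,0.002],"turn":[0,0,0]},
    {"gripper":0.9,"xyz":[0,0,0.002],"turn":[0,0,0]},
    {"gripper":0.9,"xyz":[0,0,0.0005],"turn":[0,0,0]},
    {"gripper":0.9,"xyz":[0,0,0],"turn":[0,0,0]},
    {"gripper":0.9,"xyz":[0,0,0],"turn":[0,0,0]},
  ],
)

```text
t: 19.5
tcp_pos: [537.3, 105.7, 67.3]
tcp_rot: [[0.982, -0.188, -0.0], [-0.188, -0.982, 0.0], [-0.0, -0.0, -1.0]]
wrist_force: [0.0, 1.4, -2.9]
finger_gap: 0.235
grasp_force: 89.5
```

Emit:
play_rows(
  steps=[
    {"gripper":0.9,"xyz":[0,0,0.0005],"turn":[0,0,0]},
    {"gripper":0.9,"xyz":[0,0,0.0005],"turn":[0,0,0]},
    {"gripper":0.9,"xyz":[0,0,0],"turn":[0,0,0]},
    {"gripper":0.9,"xyz":[0,0,0],"turn":[0,0,0]},
  ],
)

```text
t: 19.9
tcp_pos: [537.6, 105.8, 67.1]
tcp_rot: [[0.982, -0.188, 0.001], [-0.188, -0.982, -0.0], [0.001, -0.0, -1.0]]
wrist_force: [-1.9, -0.2, 4.7]
finger_gap: 0.238
grasp_force: 90.1
```

Emit:
play_rows(
  steps=[
    {"gripper":0.9,"xyz":[0,0,0.0006],"turn":[0,0,0]},
    {"gripper":0.9,"xyz":[0,0,0.0006],"turn":[0,0,0]},
    {"gripper":0.9,"xyz":[0,0,0],"turn":[0,0,0]},
    {"gripper":0.9,"xyz":[0,0,0],"turn":[0,0,0]},
  ],
)

```text
t: 20.3
tcp_pos: [538.0, 105.9, 67.0]
tcp_rot: [[0.982, -0.188, 0.002], [-0.188, -0.982, -0.0], [0.002, -0.0, -1.0]]
wrist_force: [-6.4, -1.1, 14.1]
finger_gap: 0.232
grasp_force: 91.0
```

Emit:
play_rows(
  steps=[
    {"gripper":0.5,"xyz":[0,0,-0.0006],"turn":[0,0,0]},
    {"gripper":0.5,"xyz":[0,0,0],"turn":[0,0,0]},
    {"gripper":0.5,"xyz":[0,0,0],"turn":[0,0,0]},
    {"gripper":0.5,"xyz":[0,0,-0.01],"turn":[0,0,0]},
    {"gripper":0.5,"xyz":[0,0,-0.02],"turn":[0,0,0]},
  ],
)

```text
t: 20.8
tcp_pos: [536.2, 105.4, 95.0]
tcp_rot: [[0.982, -0.188, -0.003], [-0.188, -0.982, -0.0], [-0.003, 0.001, -1.0]]
wrist_force: [-0.1, -0.2, 1.1]
finger_gap: 0.501
grasp_force: 0.0
```

Emit:
play_rows(
  steps=[
    {"gripper":0.5,"xyz":[0,0,-0.02],"turn":[0,0,0]},
    {"gripper":0.5,"xyz":[0,0,-0.02],"turn":[0,0,0]},
    {"gripper":0.5,"xyz":[0,0,-0.02],"turn":[0,0,0]},
    {"gripper":0.5,"xyz":[0,0,-0.01],"turn":[0,0,0]},
    {"gripper":0.5,"xyz":[0,0,0],"turn":[0,0,0]},
  ],
)

```text
t: 21.3
tcp_pos: [538.3, 106.0, 167.5]
tcp_rot: [[0.982, -0.188, 0.003], [-0.188, -0.982, 0.0], [0.003, -0.001, -1.0]]
wrist_force: [0.7, 0.3, -0.8]
finger_gap: 0.503
grasp_force: 0.0
```

Run:
```python
from st import *
foot()
S=avg('side',3); d=S['f'][:,:,0]-S['f'][:,:,2]; g=S['f'][:,:,1]
print('expected col top',proj(S,[[537,105.5,115],[537,105.5,44]]))
for r in range(172,208,2): print(r,np.round(d[r,297:317]).astype(int),np.round(g[r,297:317]).astype(int))
# lever: block top for yaw, post dark in side view
for th in(50,70): 
  for b in blobs(S,(0,0,0),(179,255,th),(288,170,14,30),2)[:3]: print('post S',th,b[0],b[1],b[3:],b[2].min(0),b[2].max(0))
T=avg('top',2)
for th in(50,70):
  for b in blobs(T,(0,0,0),(179,255,th),(243,195,25,22),2)[:3]: print('post T',th,b[0],b[1],b[3:],b[2].min(0),b[2].max(0))
```

```text
tcp [538.3  105.97 167.52] foot [538.48 106.   111.02] axis [-0. -0.  1.] F [ 0.67  0.25 -0.76] M [ 0.04 -0.01 -0.01] gap 0.503 q [ 0.19  0.3  -0.53  1.66  0.16  1.22 -2.14]
expected col top [[306.35 182.77]
 [307.17 205.45]]
172 [12 21 29 29 30 30 29 26 21 19 16 18 18 18 18 19 21 21 35 69] [56 63 72 74 75 76 76 75 74 66 66 68 70 68 69 72 74 81 80 70]
174 [20 18 21 24 25 25 26 29 30 31 33 33 35 37 38 35 32 26 37 62] [ 67  70  70  74  76  77  75  77  81  84  85  90  97  98  99 102  96  93
  80  80]
176 [38 39 39 40 40 39 39 38 39 38 37 38 37 34 32 30 29 28 34 53] [ 94  94  96  96 100 101  98 101  98 101  97  96  95  92  87  81  81  75
  81  91]
178 [33 34 30 32 29 28 26 24 29 30 34 36 37 39 39 46 53 49 43 61] [ 90  86  85  78  75  73  69  66  64  69  82  88  88  89  97 115 136 124
  87  73]
180 [12 29 42 52 65 72 73 69 66 68 70 71 72 71 72 70 71 66 52 60] [ 48  78 106 130 153 166 165 166 167 176 184 192 193 194 191 193 194 172
 123  76]
182 [27 64 73 70 69 57 35 22 19 18 19 28 45 65 71 69 69 71 70 69] [ 75 158 210 215 211 208 211 215 216 216 209 189 171 180 191 193 194 188
 158 101]
1
[... 1410 characters left out ...]
 218 183 177 200 203 172 137 130 134 133 126 125 160 214 233 232 229
 223 219]
204 [ 1  2  2  2  2  3  5  7  7  8  6  8  6  4  4  3  1  1  7 25] [231 234 233 234 234 228 188 141 130 133 132 126 120 148 206 236 242 242
 240 230]
206 [5 2 3 3 3 3 5 6 7 7 7 7 7 5 4 3 6 3 3 5] [197 228 236 235 233 222 179 146 136 132 128 124 120 125 148 176 200 221
 233 240]
post S 50 [294.98 170.55] 20.3125 (2.75, 12.0) [289.38 169.62] [301.38 172.38]
post S 50 [296.23 184.82] 7.8125 (1.2797154188156128, 10.540616035461426) [295.38 180.12] [296.88 190.62]
post S 70 [294.45 170.97] 33.3125 (4.0, 13.75) [287.62 169.62] [301.38 173.62]
post S 70 [296.22 184.77] 16.34375 (2.75, 12.0) [294.62 179.38] [297.38 191.38]
```

Column top face is at row ~183, expected 182.8, with even edges, so it's fully home and upright. Next I turn the tool so the fingers close along the lever's swing.

Emit:
play_rows(
  steps=[
    {"gripper":0.5,"xyz":[0,0,0],"turn":[0,0,-0.14]},
    {"gripper":0.5,"xyz":[0,0,0],"turn":[0,0,-0.14]},
    {"gripper":0.5,"xyz":[0,0,0],"turn":[0,0,-0.14]},
    {"gripper":0.5,"xyz":[0,0,0],"turn":[0,0,-0.14]},
    {"gripper":0.5,"xyz":[0,0,0],"turn":[0,0,-0.14]},
  ],
)

```text
t: 22.05
tcp_pos: [536.9, 105.6, 164.9]
tcp_rot: [[0.869, 0.494, -0.001], [0.494, -0.869, 0.0], [-0.001, -0.001, -1.0]]
wrist_force: [0.6, -0.5, -1.2]
finger_gap: 0.501
grasp_force: 0.0
```

Emit:
play_rows(
  steps=[
    {"gripper":0.5,"xyz":[0,0,0],"turn":[0,0,-0.14]},
    {"gripper":0.5,"xyz":[0,0,0],"turn":[0,0,-0.14]},
    {"gripper":0.5,"xyz":[0,0,0],"turn":[0,0,-0.14]},
    {"gripper":0.5,"xyz":[0,0,0],"turn":[0,0,-0.14]},
    {"gripper":0.5,"xyz":[0,0,0],"turn":[0,0,-0.14]},
  ],
)

```text
t: 22.55
tcp_pos: [537.0, 105.6, 164.9]
tcp_rot: [[0.347, 0.938, -0.001], [0.938, -0.347, 0.0], [-0.0, -0.001, -1.0]]
wrist_force: [0.2, -1.1, -0.3]
finger_gap: 0.504
grasp_force: 0.0
```

Emit:
play_rows(
  steps=[
    {"gripper":0.5,"xyz":[0,0,0],"turn":[0,0,-0.14]},
    {"gripper":0.5,"xyz":[0,0,0],"turn":[0,0,-0.14]},
    {"gripper":0.5,"xyz":[0,0,0],"turn":[0,0,-0.14]},
    {"gripper":0.5,"xyz":[0,0,0],"turn":[0,0,-0.14]},
    {"gripper":0.5,"xyz":[0,0,0],"turn":[0,0,-0.14]},
  ],
)

```text
t: 23.05
tcp_pos: [537.0, 105.6, 164.9]
tcp_rot: [[-0.339, 0.941, -0.001], [0.941, 0.339, 0.0], [0.001, -0.001, -1.0]]
wrist_force: [0.1, -0.1, -0.3]
finger_gap: 0.505
grasp_force: 0.0
```

Run:
```python
from st import *
foot(); st=manip.get_state(); R=st['tcp_rot']; p=st['tcp_pos']; print(R)
S=snap('side');T=snap('top')
T0={**T,'img':cv2.imread('pics/top0.png')[:,:,::-1]}
for th in(60,80):
  for b in blobs(T0,(0,0,0),(179,255,th),(243,195,20,22),2)[:2]: print('post T',th,b[0],b[1],b[3:],b[2].min(0),b[2].max(0))
print('T top@78.5',plane(T,(248.6,207.3),78.5),'tri',tri(S,(296.2,180.3),T,(248.8,207.4)),'S mid@58.5',plane(S,(296.2,185.3),58.5))
yaw=np.radians(-2.)
bore=np.array([537.3,105.7]); hin=bore+45*np.array([-np.sin(yaw),np.cos(yaw)]); print('hinge',hin)
for q in(0,.05,.1,.15,.2,.3,1.2):
  a=np.radians(80)+yaw+q; P=np.r_[hin+70*np.array([np.cos(a),np.sin(a)]),58.5]; print(q,P,'S',proj(S,P)[0],'T',proj(T,P+[0,0,20])[0],'tool',R.T@(P-p)/1000)
```

```text
tcp [536.99 105.56 164.93] foot [536.92 105.57 108.43] axis [ 0. -0.  1.] F [ 0.1  -0.14 -0.27] M [ 0.02  0.02 -0.02] gap 0.505 q [ 0.45  0.39 -0.88  1.65  0.31  1.25 -0.15]
[[-0.34  0.94 -0.  ]
 [ 0.94  0.34  0.  ]
 [ 0.   -0.   -1.  ]]
post T 60 [249.81 207.86] 9.84375 (2.819380283355713, 7.0270915031433105) [247.62 206.12] [254.62 209.38]
post T 80 [250.39 207.93] 14.0 (3.0832204818725586, 7.984750270843506) [247.38 205.88] [255.38 209.62]
T top@78.5 [544.   217.87  78.5 ] tri (array([543.15, 217.45,  77.76]), np.float64(1.2723748712066594)) S mid@58.5 [543.42 223.04  58.5 ]
hinge [538.87 150.67]
0 [553.42 219.14  58.5 ] S [299.64 185.24] T [248.37 204.55] tool [0.1  0.05 0.11]
0.05 [549.98 219.78  58.5 ] S [298.53 185.34] T [248.13 205.55] tool [0.1  0.05 0.11]
0.1 [546.52 220.25  58.5 ] S [297.42 185.47] T [247.94 206.55] tool [0.1  0.05 0.11]
0.15 [543.03 220.55  58.5 ] S [296.33 185.62] T [247.8  207.56] tool [0.11 0.04 0.11]
0.2 [539.53 220.67  58.5 ] S [295.26 185.79] T [247.71 208.58] tool [0.11 0.04 0.11]
0.3 [532.54 220.39  58.5 ] S [293.15 186.19] T [247.69 210.61] tool [0.11 0.03 0.11]
1.2 [480.33 189.05  58.5 ] S [279.76 192.94] T [256.13 226.17] tool [ 0.1  -0.02  0.11]
```

Emit:
play_rows(
  steps=[
    {"gripper":0.5,"xyz":[0.0211,0.0089,0],"turn":[0,0,0]},
    {"gripper":0.5,"xyz":[0.0211,0.0089,0],"turn":[0,0,0]},
    {"gripper":0.5,"xyz":[0.0211,0.0089,0],"turn":[0,0,0]},
    {"gripper":0.5,"xyz":[0.0211,0.0089,0.01],"turn":[0,0,0]},
    {"gripper":0.5,"xyz":[0.0211,0.0089,0.01],"turn":[0,0,0]},
  ],
)

```text
t: 23.65
tcp_pos: [544.2, 220.8, 145.2]
tcp_rot: [[-0.329, 0.944, -0.0], [0.944, 0.329, 0.0], [0.0, -0.0, -1.0]]
wrist_force: [-1.0, -0.7, -0.3]
finger_gap: 0.498
grasp_force: 0.0
```

Emit:
play_rows(
  steps=[
    {"gripper":0.5,"xyz":[0,0,0.025],"turn":[0,0,0]},
    {"gripper":0.5,"xyz":[0,0,0.025],"turn":[0,0,0]},
    {"gripper":0.5,"xyz":[0,0,0],"turn":[0,0,0]},
    {"gripper":0.5,"xyz":[0,0,0],"turn":[0,0,0]},
  ],
)

```text
t: 24.05
tcp_pos: [543.9, 219.9, 95.7]
tcp_rot: [[-0.331, 0.944, -0.001], [0.944, 0.331, -0.0], [0.0, -0.001, -1.0]]
wrist_force: [-0.3, 0.8, 0.6]
finger_gap: 0.5
grasp_force: 0.0
```

Emit:
play_rows(
  steps=[
    {"gripper":0.5,"xyz":[0,0,0.01],"turn":[0,0,0]},
    {"gripper":0.5,"xyz":[0,0,0.01],"turn":[0,0,0]},
    {"gripper":0.5,"xyz":[0,0,0.01],"turn":[0,0,0]},
    {"gripper":0.5,"xyz":[0,0,0.01],"turn":[0,0,0]},
    {"gripper":0.5,"xyz":[0,0,0.008],"turn":[0,0,0]},
  ],
)

```text
t: 24.55
tcp_pos: [543.9, 219.7, 46.6]
tcp_rot: [[-0.333, 0.943, -0.001], [0.943, 0.333, -0.0], [-0.0, -0.001, -1.0]]
wrist_force: [-0.7, 0.6, -0.1]
finger_gap: 0.502
grasp_force: 0.0
```

Emit:
play_rows(
  steps=[
    {"gripper":0.75,"xyz":[0,0,0],"turn":[0,0,0]},
    {"gripper":0.95,"xyz":[0,0,0],"turn":[0,0,0]},
    {"gripper":0.95,"xyz":[0,0,0],"turn":[0,0,0]},
    {"gripper":0.95,"xyz":[0,0,0],"turn":[0,0,0]},
    {"gripper":0.95,"xyz":[0,0,0],"turn":[0,0,0]},
  ],
  force=25,
)

```text
t: 25.05
tcp_pos: [544.3, 220.3, 48.0]
tcp_rot: [[-0.334, 0.943, 0.0], [0.943, 0.334, 0.001], [0.0, 0.001, -1.0]]
wrist_force: [0.6, 2.1, -2.5]
finger_gap: 0.128
grasp_force: 25.0
```

Run:
```python
from st import *
R=manip.get_state()['tcp_rot']; print(manip.get_state()['tcp_pos'],manip.get_state()['wrist_force'])
np.set_printoptions(precision=4,suppress=True)
q=np.r_[np.linspace(.14,1.14,11),1.2,1.23]; a=np.radians(78)+q
P=np.c_[538.87+70*np.cos(a),150.67+70*np.sin(a),0*a]; print(P[[0,5,10,11]])
print((np.diff(P,axis=0)@R)/1000)
```

```text
[544.27 220.3   47.97] [ 0.59  2.14 -2.51]
[[543.7269 220.5013   0.    ]
 [509.6534 214.2812   0.    ]
 [482.7332 192.4869   0.    ]
 [480.3267 189.0455   0.    ]]
[[ 0.0025 -0.0065 -0.    ]
 [ 0.0018 -0.0068 -0.    ]
 [ 0.0011 -0.0069 -0.    ]
 [ 0.0004 -0.007  -0.    ]
 [-0.0003 -0.007  -0.    ]
 [-0.001  -0.0069 -0.    ]
 [-0.0017 -0.0068 -0.    ]
 [-0.0023 -0.0066 -0.    ]
 [-0.003  -0.0063 -0.    ]
 [-0.0036 -0.006  -0.    ]
 [-0.0024 -0.0034 -0.    ]
 [-0.0013 -0.0017 -0.    ]]
```

Emit:
play_rows(
  steps=[
    {"gripper":0.95,"xyz":[0.0025,-0.0065,0],"turn":[0,0,0]},
    {"gripper":0.95,"xyz":[0.0018,-0.0068,0],"turn":[0,0,0]},
    {"gripper":0.95,"xyz":[0.0011,-0.0069,0],"turn":[0,0,0]},
    {"gripper":0.95,"xyz":[0,0,0],"turn":[0,0,0]},
  ],
)

```text
t: 25.45
tcp_pos: [522.1, 219.6, 48.0]
tcp_rot: [[-0.335, 0.942, -0.0], [0.942, 0.335, 0.001], [0.001, 0.0, -1.0]]
wrist_force: [-1.8, 6.2, -3.6]
finger_gap: 0.13
grasp_force: 25.0
```

Emit:
play_rows(
  steps=[
    {"gripper":0.95,"xyz":[0.0004,-0.007,0],"turn":[0,0,0]},
    {"gripper":0.95,"xyz":[-0.0003,-0.007,0],"turn":[0,0,0]},
    {"gripper":0.95,"xyz":[-0.001,-0.0069,0],"turn":[0,0,0]},
    {"gripper":0.95,"xyz":[0,0,0],"turn":[0,0,0]},
  ],
)

```text
t: 25.85
tcp_pos: [503.0, 211.6, 48.1]
tcp_rot: [[-0.335, 0.942, -0.0], [0.942, 0.335, 0.001], [0.001, 0.0, -1.0]]
wrist_force: [-2.0, 5.5, -2.0]
finger_gap: 0.128
grasp_force: 25.0
```

Emit:
play_rows(
  steps=[
    {"gripper":0.95,"xyz":[-0.0017,-0.0068,0],"turn":[0,0,0]},
    {"gripper":0.95,"xyz":[-0.0023,-0.0066,0],"turn":[0,0,0]},
    {"gripper":0.95,"xyz":[-0.003,-0.0063,0],"turn":[0,0,0]},
    {"gripper":0.95,"xyz":[0,0,0],"turn":[0,0,0]},
  ],
)

```text
t: 26.25
tcp_pos: [486.8, 197.2, 48.1]
tcp_rot: [[-0.334, 0.943, -0.001], [0.943, 0.334, -0.0], [-0.0, -0.001, -1.0]]
wrist_force: [-3.0, 4.3, 1.3]
finger_gap: 0.131
grasp_force: 25.4
```

Emit:
play_rows(
  steps=[
    {"gripper":0.95,"xyz":[-0.0036,-0.006,0],"turn":[0,0,0]},
    {"gripper":0.95,"xyz":[-0.0012,-0.0017,0],"turn":[0,0,0]},
    {"gripper":0.95,"xyz":[0,0,0],"turn":[0,0,0]},
    {"gripper":0.95,"xyz":[0,0,0],"turn":[0,0,0]},
  ],
)

```text
t: 26.65
tcp_pos: [482.1, 190.1, 48.0]
tcp_rot: [[-0.333, 0.943, 0.0], [0.943, 0.333, -0.0], [-0.0, 0.0, -1.0]]
wrist_force: [-1.8, 2.8, 3.9]
finger_gap: 0.133
grasp_force: 25.6
```

Emit:
play_rows(
  steps=[
    {"gripper":0.95,"xyz":[-0.0012,-0.0017,0],"turn":[0,0,0]},
    {"gripper":0.95,"xyz":[-0.0007,-0.0009,0],"turn":[0,0,0]},
    {"gripper":0.95,"xyz":[0,0,0],"turn":[0,0,0]},
    {"gripper":0.95,"xyz":[0,0,0],"turn":[0,0,0]},
  ],
)

```text
t: 27.05
tcp_pos: [481.6, 189.4, 48.2]
tcp_rot: [[-0.334, 0.942, 0.003], [0.942, 0.334, 0.003], [0.002, 0.004, -1.0]]
wrist_force: [5.6, 9.3, -4.2]
finger_gap: 0.13
grasp_force: 24.9
```

Emit:
play_rows(
  steps=[
    {"gripper":0.95,"xyz":[-0.0006,-0.0008,0],"turn":[0,0,0]},
    {"gripper":0.95,"xyz":[-0.0006,-0.0008,0],"turn":[0,0,0]},
    {"gripper":0.95,"xyz":[0,0,0],"turn":[0,0,0]},
    {"gripper":0.95,"xyz":[0,0,0],"turn":[0,0,0]},
  ],
)

```text
t: 27.45
tcp_pos: [481.5, 189.2, 48.4]
tcp_rot: [[-0.335, 0.942, 0.005], [0.942, 0.335, 0.006], [0.004, 0.007, -1.0]]
wrist_force: [11.0, 15.1, -10.8]
finger_gap: 0.13
grasp_force: 24.7
```

Emit:
play_rows(
  steps=[
    {"gripper":0.6,"xyz":[0,0,0],"turn":[0,0,0]},
    {"gripper":0.5,"xyz":[0,0,0],"turn":[0,0,0]},
    {"gripper":0.5,"xyz":[0,0,0],"turn":[0,0,0]},
    {"gripper":0.5,"xyz":[0,0,-0.01],"turn":[0,0,0]},
    {"gripper":0.5,"xyz":[0,0,-0.02],"turn":[0,0,0]},
  ],
)

```text
t: 27.95
tcp_pos: [478.0, 185.1, 77.3]
tcp_rot: [[-0.333, 0.943, -0.003], [0.943, 0.333, -0.001], [0.0, -0.003, -1.0]]
wrist_force: [0.2, 0.5, -0.4]
finger_gap: 0.5
grasp_force: 0.0
```

Emit:
play_rows(
  steps=[
    {"gripper":0.5,"xyz":[0,0,-0.03],"turn":[0,0,0]},
    {"gripper":0.5,"xyz":[0,0,-0.04],"turn":[0,0,0]},
    {"gripper":0.5,"xyz":[0,0,-0.04],"turn":[0,0,0]},
    {"gripper":0.5,"xyz":[0,0,-0.04],"turn":[0,0,0]},
    {"gripper":0.5,"xyz":[0,0,-0.02],"turn":[0,0,0]},
  ],
)

```text
t: 28.45
tcp_pos: [479.7, 186.6, 252.1]
tcp_rot: [[-0.334, 0.943, 0.005], [0.943, 0.334, 0.001], [-0.001, 0.005, -1.0]]
wrist_force: [0.6, 0.6, -0.2]
finger_gap: 0.501
grasp_force: 0.0
```

Emit:
play_rows(
  steps=[
    {"gripper":0.5,"xyz":[0.025,-0.025,0],"turn":[0,0,0]},
    {"gripper":0.5,"xyz":[0.025,-0.025,0],"turn":[0,0,0]},
    {"gripper":0.5,"xyz":[0.025,0,0],"turn":[0,0,0]},
    {"gripper":0.5,"xyz":[0.025,0,0],"turn":[0,0,0]},
    {"gripper":0.5,"xyz":[0.02,0,0],"turn":[0,0,0]},
  ],
)

```text
t: 28.95
tcp_pos: [391.0, 283.3, 248.7]
tcp_rot: [[-0.334, 0.943, 0.001], [0.943, 0.334, -0.001], [-0.001, 0.001, -1.0]]
wrist_force: [0.3, 0.2, -0.9]
finger_gap: 0.497
grasp_force: 0.0
```

Emit:
play_rows(
  steps=[
    {"gripper":0.5,"xyz":[0.025,0,0],"turn":[0,0,0]},
    {"gripper":0.5,"xyz":[0.025,0,0],"turn":[0,0,0]},
    {"gripper":0.5,"xyz":[0.02,0,0],"turn":[0,0,0]},
    {"gripper":0.5,"xyz":[0,0,0],"turn":[0,0,0]},
  ],
)

```text
t: 29.35
tcp_pos: [366.4, 350.8, 248.5]
tcp_rot: [[-0.338, 0.941, -0.0], [0.941, 0.338, 0.001], [0.001, 0.0, -1.0]]
wrist_force: [-0.4, 0.2, 0.8]
finger_gap: 0.503
grasp_force: 0.0
```

Run:
```python
from st import *
foot(); S=snap('side');T=snap('top')
print('post expected at stop S',proj(S,[480.3,189,58.5]),'T',proj(T,[480.3,189,78.5]))
for b in blobs(T,(0,0,0),(179,255,70),(245,212,25,22),2)[:2]: print('post T',b[0],b[1],b[3:])
a=cv2.resize(S['img'][160:340,260:400],None,fx=2.85,fy=2.85,interpolation=2)[:500,:399]; b=cv2.resize(T['img'][170:270,245:345],None,fx=4,fy=4,interpolation=2)
o=np.zeros((512,800,3),np.uint8); o[:a.shape[0],:a.shape[1]]=a; o[:400,400:]=b
cv2.imwrite('pics/z.png',o[:,:,::-1])
```

```text
tcp [366.4  350.83 248.52] foot [366.38 350.91 192.02] axis [ 0. -0.  1.] F [-0.42  0.17  0.82] M [-0.02  0.05 -0.01] gap 0.503 q [ 0.1   0.27 -1.09  1.62  0.24  1.4  -0.68]
post expected at stop S [[279.76 192.95]] T [[256.15 226.18]]
post T [258.16 226.22] 15.3125 (4.209170818328857, 7.371181964874268)
```

View pics/z.png

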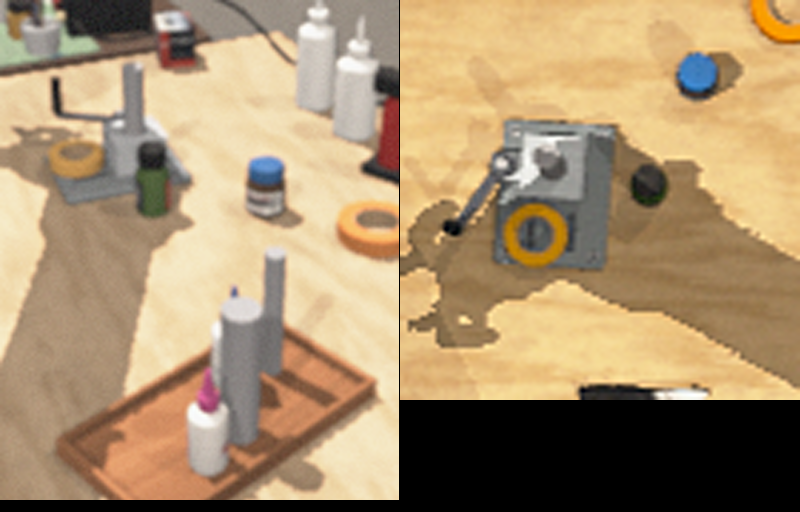

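The last picture shows the column upright in the block at about (133,100) and the jar upright on bare counter at (266,185). The lever is swung with its post at (452,226) in the crop, where the stop predicts it, and the other columns and bottles haven't moved.

```bash
python3 -c "
from station import manip
print(manip.close_job())"
```

```text
the job is handed in; nothing more can be done
None
```

I handed the job in at about 29 s, well under the 69 s limit: the jar stands upright on the bare counter, the 22 mm column is fully home in the socket, and the lever is at its stop; the tool only reported it handed in, with no verdict.

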